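Press the bearing bush into the end bracket

ROBOT

A 6-joint arm with a two-finger parallel gripper is mounted at the origin on a cart in front of the work surface, level with it; the furniture and walls round the work are solid. World frame = base frame: x ahead of the robot, y to its left, z up, the work surface at z = 0. Lengths are in m, angles in rad, forces in N, time in s.
With the tool pointing down it reaches from about 0.35 to 0.975 m from the base axis. Payload 4.9 kg.
Tool frame: the origin (TCP) lies midway between the tips of the shut fingers; the grasp point (between the pads) lies 19 mm behind it; z points along the fingers, y is the direction in which the jaws open and shut (so a half turn about z gives the same grasp; the last joint's range is limited). The gripper opens to 85 mm and grips with 20 to 120 N. Pads are 22 mm wide; open, the fingers measure 114 mm over their backs; the gripper's body (76 mm by 85 mm) begins 54 mm behind the grasp point. The pads swing forward as they close: fully open they stand 13 mm farther back than shut.
Start: joints at [1.079, 0.053, 1.613, -0, 1.476, -0.119], TCP at [0.228, 0.582, 0.196] pointing down, gripper open.
Joint ranges: [-3.01, 3.01], [-1.01, 2.22], [0.06, 2.58], [-1.02, 4.17], [0.09, 2.62], [-3.14, 3.14]. Speed limits (rad/s): [2.57, 2.57, 3.14, 3.14, 3.14, 3.14].

INTERFACE

Orientations are given as a unit quaternion [w, x, y, z].
In Python, from plant import manip gives the robot as it stands. The module is installed in compiled form; this text tells all that it offers.
- The arm moves only by the tool move_arm, never from a script. Its argument "rows" is a list of rows, each an object of numbers: "tx", "ty", "tz": the shift along the tool's x, y, z in m; "ax", "ay", "az": the turn, a rotation vector about the tool's x, y, z in degrees; "jaw": the closure in counts, from 0 (fully open) to 255 (shut). In form: [{"tx": .., "ty": .., "tz": .., "ax": .., "ay": .., "az": .., "jaw": ..}, ...]. A call has 1 to 12 rows; each row shifts and turns the pose as measured when the row begins, along the tool's axes as they then stand; what a row does not reach is not made up. A row lasts 1/10 s, in which the tool goes at most 50 mm and 8.59 degrees, less where a joint would pass 70% of its speed; a pose out of reach is approached as far as the arm can. A call with a gripper value outside its range is refused whole. The fingers move at their own pace and stop on an object; the grip force is fixed at half the most. Time passes only in rows, so rows that do not move let the fingers close. It gives the time, the measured TCP pose, the force and the opening at its end, in the units of the state.
- manip.state(): the state, without advancing time (a new reading comes with each control period).
- manip.grab_frame(name): name is "side" or "top" or "wrist"; returns a dict with "color" (420x560x3 uint8, red, green, blue), "intrinsics" (3x3 intrinsics, pixels), "R" (3x3) and "t" (3): a world point X has camera coordinates R X + t. Camera axes: x right, y down, z forward; pixel columns grow to the right and rows downward; lengths in m; the calibration is good to about 2 mm. A picture is of the moment at which its call begins. There is no depth.
- manip.job_done(): hands the job in, once; it reports no verdict.
The state is a dict: "time": time; "joint_pos": joint angles; "joint_vel": joint speeds; "joint_efforts": joint torques, N m; "tool_pos": TCP position; "tool_rot": TCP orientation; "contact_force": force on the tool from outside, world axes, zero at the start; "ft_torque": the same for the moment, N m; "gripper_width": opening from 0.0 (shut) to 1.0 (fully open).
Only numpy, scipy, OpenCV 4.12 (cv2) and the standard library are available. Lean on these libraries where they do the work, as an engineer would, in place of code of your own. Each camera call takes 0.05 s, during which the arm holds its last target.

TASK

Pick the plain bronze bush that fits the bore of the aluminium end bracket, the middle-sized of the three, stand it upright in the bore, and press it straight down until you feel it come up hard on the shoulder, without bearing down any harder than that. Leave the other two bushes where they stand.

Things in the scene. Friction and masses are not known exactly. Their poses are not given: they have to be found in the camera images.
- bush_center (a point): the bush to fit: plain bronze sleeve, 32 mm outer diameter, 34 mm long, 10 mm hole, 0.12 kg, standing upright on the bench in a loose row of three bushes. The point is its centre, half-way up (17 mm above its underside); z runs along its axis. Gripped across its upper half, it can be let go once it stands in the bore.
- bracket: fixed aluminium end bracket, right of the bushes: block 72 x 72 mm, 46 mm high, two low screwed ears (112 mm over them, along its x). Origin at the centre of its underside, z up. In the middle of its top is a vertical blind bore, 35 mm wide with a 5 mm lead-in chamfer; its shoulder is 26 mm below the top, so a bush fully home stands 8 mm proud. It bears 60 N at most.
- seat (a joint): tight steel seat ring, 24 mm wide, inside the bore; it gives the press fit. 0 m: a bush let go in the bore rests on it 10 mm down, 24 mm proud. Pressed down, it yields at a steady 8 to 10 N and stays where pushed; at 0.016 m the bush meets the shoulder and the force rises steeply. Closed fingertips on the middle of the bush's top, stopping at 16 to 20 N, do it.
- bush_small_center (a point): a bush of the same length, but 20 mm in diameter, too small for the bore; to be left alone. The point is its centre, 17 mm above the bench. Round the work: a drawer cabinet 0.25 m high stands from x = 0.63 m on, right of y = 0.05 m, and an empty board nest 0.18 m high fills x 0.28 to 0.56 m, y -0.24 to 0.12 m; swing over at x about 0.4 m and 0.3 m up.
- bush_large_center (a point): a bush of the same length, but 44 mm in diameter, too big for the bore; to be left alone. The point is its centre, 17 mm above the bench. The three stand in random order in a row running away from the robot, about 75 mm apart, so fingers have more room on their left and right (y) than between them.
There are look-alikes about, which are no part of the job. Leave any blue look-alike of the part that bears bush_center alone.

How it is judged:
On the way:
1. the middle-sized bush stands in the mouth of the bore, not yet pressed home (horizontal distance between bush_center and bracket below 0.006 m and z of bush_center in the frame of bracket between 0.044 and 0.058 m), for 0.1 s.
At the end, for the whole second after the job is handed in: The 32 mm bush is upright (within 10 degrees) in the bore of the bracket (axis within 6 mm), pressed down to the shoulder (within 2.5 mm of it), and the other two bushes are within 30 mm of where they stood (horizontal distance between bush_center and bracket below 0.006 m and z of bush_center in the frame of bracket below 0.0395 m and angle between bush_center's own z axis and vertical below 0.17 rad and distance of each of bush_small_center, bush_large_center from where it was at the start of the episode below 0.03 m); the robot touches nothing.
It fails at once if the bracket is loaded with more than 60 N (contact force between bracket and anything else above 60 N).
It fails at once if one of the other two bushes is moved by more than 30 mm (distance of any of bush_small_center, bush_large_center from where it was at the start of the episode above 0.03 m).
It also fails if it takes over 50 s, if anything falls off the work surface, if the arm or the gripper's body presses on something with over 40 N, if the wrist force passes 120 N, or if a joint passes its speed limit or range.

## Working session

There is one attempt and no reset: what is moved stays moved. The work goes in short steps, Python scripts to look and compute and a tool call to move; the robot and the scene stay as the last step left them, time stands still between calls to the robot, and variables do not carry over. Pictures are saved under pics/ and viewed, and the job is handed in when it is done.

Besides the shell and the picture viewer there is one more tool, called after "Request:" in YAML: its name, and indented under it one key for each argument. move_arm: Moves the arm, as the interface text tells. Its arguments: {"type":"object","properties":{"rows":{"type":"array"}},"required":["rows"]}

```bash
mkdir -p pics; python3 - <<'E'
from plant import manip
import cv2,pickle
s=manip.state();print({k:s[k] for k in('time','tool_pos','tool_rot','contact_force','gripper_width')})
for n in('side','top','wrist'):
    f=manip.grab_frame(n);pickle.dump(f,open(f'{n}0.pkl','wb'))
    cv2.imwrite(f'pics/{n}0.png',f['color'][:,:,::-1]);print(n,f['intrinsics'],f['R'],f['t'])
E
```

```text
{'time': 0.0, 'tool_pos': array([0.22731299, 0.58145337, 0.19505534]), 'tool_rot': array([-3.02655799e-04,  1.85330132e-01,  9.82675774e-01, -9.86648551e-04]), 'contact_force': array([ 0.56853433, -0.36609603,  0.87402738]), 'gripper_width': 1.0035216857890985}
side [[471.14462014   0.         269.04314728]
 [  0.         471.14462014 212.72433794]
 [  0.           0.           1.        ]] [[-0.98676488 -0.1620647   0.00548722]
 [-0.11379233  0.66794714 -0.73545763]
 [ 0.11552654 -0.72634816 -0.6775485 ]] [ 0.56083037 -0.10965295  1.0548716 ]
top [[433.04971438   0.         280.16927707]
 [  0.         433.04971438 213.81567246]
 [  0.           0.           1.        ]] [[ 0.03272412 -0.99945835  0.00348425]
 [-0.96870708 -0.03257507 -0.24605987]
 [ 0.24604009  0.00467688 -0.96924837]] [0.29310006 0.52064538 0.7971215 ]
wrist [[364.54553929   0.         283.75320696]
 [  0.         364.54553929 213.22976571]
 [  0.           0.           1.        ]] [[ 0.36423561  0.93130337 -0.00254093]
 [ 0.8875974  -0.34631345  0.30370685]
 [ 0.28196326 -0.11287617 -0.95276214]] [-0.62323009 -0.03932419  0.3815516 ]
```

View pics/side0.png

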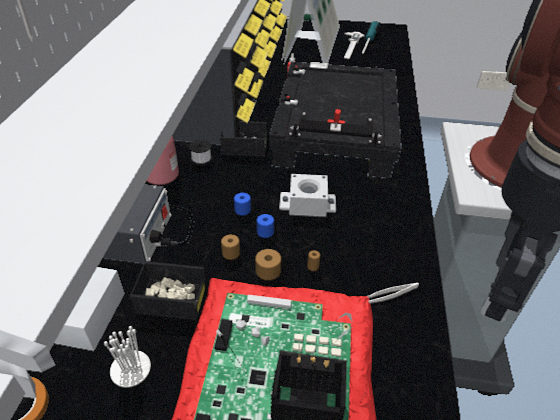

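View pics/top0.png

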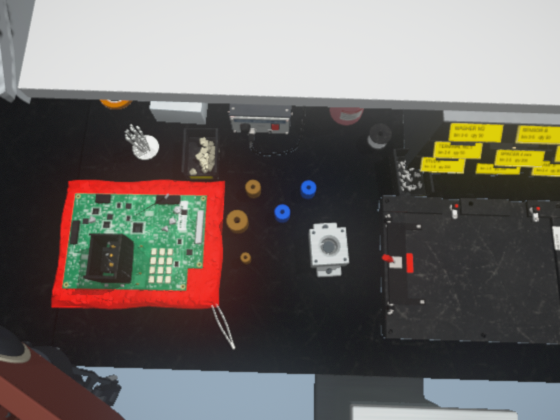

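View pics/wrist0.png

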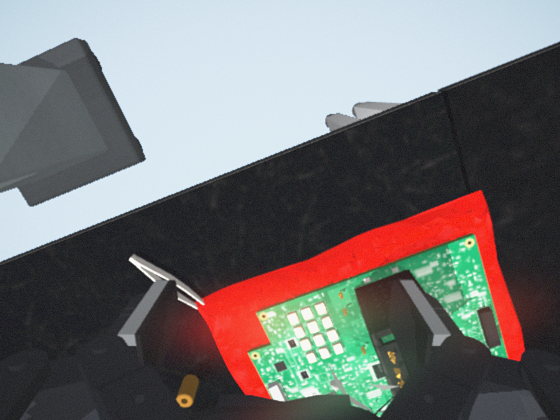

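The three bronze bushes in the top view are the small one at (245,258), the large at (237,220) and the middle at (253,188). The two blue ones are look-alikes, and the bracket is at (328,247). I'll enlarge these for exact pixels.

```bash
cat > h.py <<'E'
import numpy as np,pickle,cv2
def ray(f,u,v,z):
    K,R,t=f['intrinsics'],f['R'],f['t']
    d=R.T@np.linalg.inv(K)@np.array([u,v,1.]);c=-R.T@t
    return c+d*(z-c[2])/d[2]
def proj(f,X):
    p=f['R']@np.array(X)+f['t'];p=f['intrinsics']@p;return p[:2]/p[2]
def crop(f,name,u,v,w,h,s):
    c=f['color'][v:v+h,u:u+w,::-1];cv2.imwrite(name,cv2.resize(c,None,fx=s,fy=s,interpolation=cv2.INTER_CUBIC))
E
python3 - <<'E'
from h import *
f=pickle.load(open('top0.pkl','rb'));g=pickle.load(open('side0.pkl','rb'))
crop(f,'pics/tc.png',220,170,140,110,5.7142857 and 5)
crop(g,'pics/sc.png',210,165,140,120,5)
for n,p,z in(('mid',(253,186),.034),('large',(237,218),.034),('small',(245,256),.034),('brk',(328,247),.046)):print(n,ray(f,*p,z))
for n,p,z in(('mid',(230,240),.034),('large',(268,258),.034),('small',(314,254),.034),('brk',(309,187),.046)):print(n,ray(g,*p,z))
E
```

```text
mid [0.57660227 0.36923972 0.034     ]
large [0.50653344 0.39879728 0.034     ]
small [0.42848652 0.37821107 0.034     ]
brk [0.45025787 0.21264578 0.046     ]
mid [0.57706909 0.37171893 0.034     ]
large [0.5042592  0.40229762 0.034     ]
small [0.42824335 0.38016285 0.034     ]
brk [0.45401614 0.21708144 0.046     ]
```

View pics/tc.png

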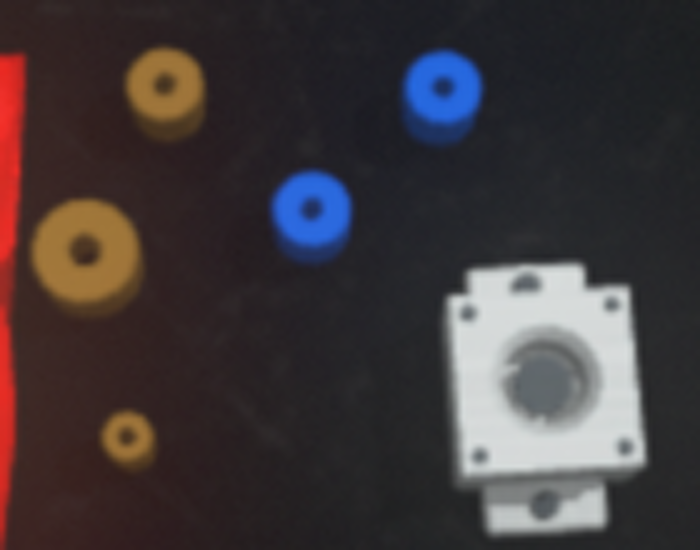

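View pics/sc.png

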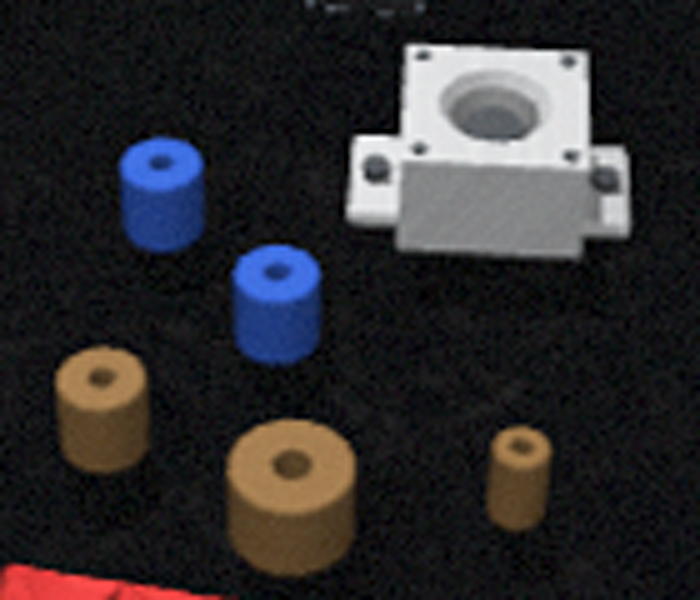

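```bash
python3 - <<'E'
from h import *
np.set_printoptions(precision=4,suppress=True)
f=pickle.load(open('top0.pkl','rb'));g=pickle.load(open('side0.pkl','rb'))
T=lambda x,y:((x+.5)/5-.5+220,(y+.5)/5-.5+170)
S=lambda x,y:((x+.5)/5-.5+210,(y+.5)/5-.5+165)
def tri(a,b):
    A=[];
    for F,p in((f,a),(g,b)):
        P=F['intrinsics']@np.c_[F['R'],F['t']];A.append(P)
    X=cv2.triangulatePoints(A[0],A[1],np.array(a,float),np.array(b,float))[:,0];return X[:3]/X[3]
for n,a,b,z in(('mid',(165,84),(102,378),.034),('large',(85,250),(292,465),.034),('small',(128,436),(521,448),.034),('blue1',(443,87),(162,162),.034),('blue2',(312,209),(278,272),.034)):
    print(n,ray(f,*T(*a),z),ray(g,*S(*b),z),tri(T(*a),S(*b)))
tc=[(446,295),(629,286),(646,466),(459,476)];sc=[(582,163),(589,51),(405,45),(397,157)]
t=[ray(f,*T(*p),.046)for p in tc];s=[ray(g,*S(*p),.046)for p in sc]
print(np.array(t),np.mean(t,0));print(np.array(s),np.mean(s,0))
print('rim',ray(f,*T(549,379),.046),ray(g,*S(495,106),.046))
for z in (.3,.4,.5,.6):
    print(z,ray(f,280,102,z),ray(f,22,98,z),ray(g,283,0,z),ray(g,160,160,z))
E
```

```text
mid [0.5757 0.37   0.034 ] [0.577  0.3722 0.034 ] [0.5771 0.3702 0.0317]
large [0.5031 0.3994 0.034 ] [0.5044 0.4014 0.034 ] [0.5042 0.3996 0.0318]
small [0.4269 0.3777 0.034 ] [0.4285 0.3807 0.034 ] [0.428  0.3779 0.0308]
blue1 [0.5783 0.2535 0.034 ] [0.5799 0.2547 0.034 ] [0.5796 0.2534 0.0326]
blue2 [0.5237 0.3067 0.034 ] [0.5251 0.3084 0.034 ] [0.5248 0.3067 0.0322]
[[0.4865 0.2516 0.046 ]
 [0.4927 0.1777 0.046 ]
 [0.42   0.1713 0.046 ]
 [0.4136 0.2452 0.046 ]] [0.4532 0.2115 0.046 ]
[[0.4191 0.242  0.046 ]
 [0.4214 0.1725 0.046 ]
 [0.4948 0.1811 0.046 ]
 [0.4889 0.2504 0.046 ]] [0.4561 0.2115 0.046 ]
rim [0.4536 0.2099 0.046 ] [0.4552 0.2135 0.046 ]
0.3 [0.6272 0.3151 0.3   ] [0.6202 0.7096 0.3   ] [ 0.551  -0.0596  0.3   ] [0.617  0.5066 0.3   ]
0.4 [0.5724 0.3136 0.4   ] [0.5666 0.6424 0.4   ] [0.5112 0.2395 0.4   ] [0.5572 0.6346 0.4   ]
0.5 [0.5176 0.3121 0.5   ] [0.513  0.5751 0.5   ] [0.4713 0.5386 0.5   ] [0.4974 0.7626 0.5   ]
0.6 [0.4628 0.3106 0.6   ] [0.4594 0.5078 0.6   ] [0.4314 0.8376 0.6   ] [0.4376 0.8906 0.6   ]
```

```bash
python3 - <<'E'
from h import *
f=pickle.load(open('top0.pkl','rb'));g=pickle.load(open('side0.pkl','rb'))
crop(f,'pics/t1.png',0,60,560,60,1.42)
crop(f,'pics/t2.png',0,0,200,130,4)
crop(g,'pics/s1.png',0,0,300,420,1.4)
E
```

```text
(no output)
```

View pics/t2.png

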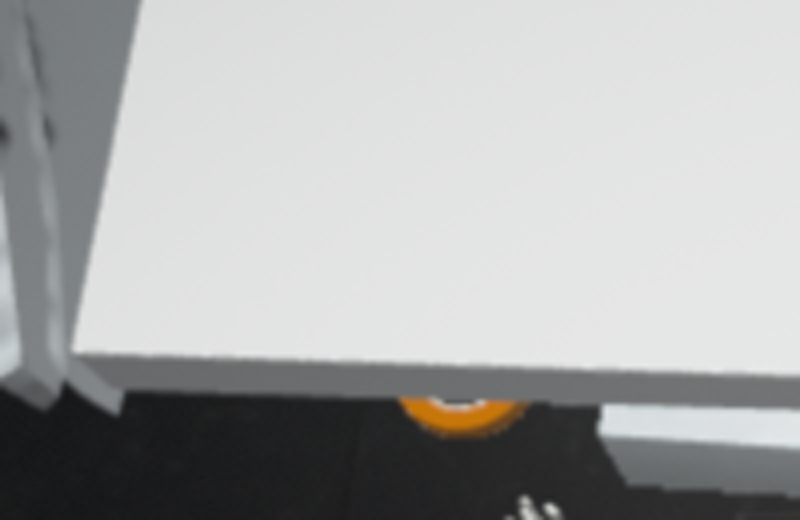

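View pics/s1.png

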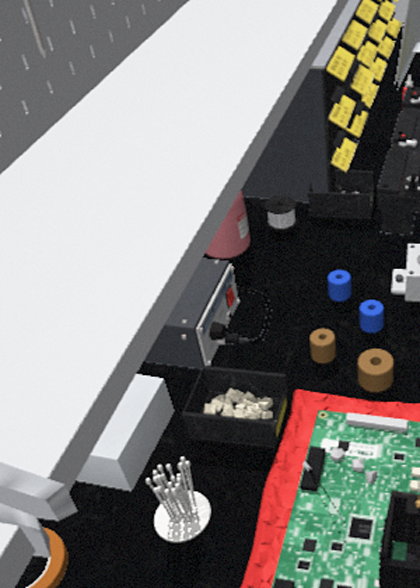

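```bash
python3 - <<'E'
from h import *
f=pickle.load(open('top0.pkl','rb'));g=pickle.load(open('side0.pkl','rb'))
def d(F,u,v): return F['R'].T@np.linalg.inv(F['intrinsics'])@np.array([u,v,1.])
c=lambda F:-F['R'].T@F['t']
print(c(f),c(g))
for A,B in(((345,5),(72,478)),((240,180),(75,475))):
    n=np.cross(d(g,A[0]/1.4,A[1]/1.4),d(g,B[0]/1.4,B[1]/1.4))
    for p in((32,98),(200,101.5),(350,105)):
        r=d(f,*p);s=n@(c(g)-c(f))/(n@r);print(c(f)+s*r)
E
```

```text
[0.29863758 0.30617332 0.89969741] [0.41906438 0.93033722 0.63100417]
[0.61314954 0.68521738 0.31418182]
[0.6423795  0.44483325 0.26565862]
[0.66639342 0.19593252 0.22559002]
[0.61008815 0.68152785 0.3198811 ]
[0.61364442 0.43324198 0.31866105]
[0.61075017 0.2126125  0.32758576]
```

The shelf's front edge is at about x 0.61, z 0.32, so I'll lean the wrist toward the robot when reaching the middle bush at (0.576, 0.371). The bore is at (0.4545, 0.2115). First I'll turn the jaws along y.

```bash
cat > go.py <<'E'
import sys,numpy as np
from plant import manip
from scipy.spatial.transform import Rotation as Ro
np.set_printoptions(precision=4,suppress=True)
s=manip.state();q=s['tool_rot'];R=Ro.from_quat([q[1],q[2],q[3],q[0]])
a=list(map(float,sys.argv[1:]))
print('t',s['time'],'pos',s['tool_pos'],'w',s['gripper_width'],'F',s['contact_force']);print(R.as_matrix())
tilt=np.radians(a[3] if len(a)>3 else 0)   # finger tips lean to +x
G=np.array([[-np.cos(tilt),0,np.sin(tilt)],[0,1,0],[-np.sin(tilt),0,-np.cos(tilt)]])
print('rotvec deg tool',np.degrees((R.inv()*Ro.from_matrix(G)).as_rotvec()))
d=np.array(a[:3])-s['tool_pos']
print('shift now-axes',R.inv().apply(d),' after-turn axes',G.T@d)
E
python3 go.py 0.44 0.36 0.16 0
```

```text
t 0.15 pos [0.2274 0.5816 0.1953] w 1.0025612593035984 F [-0.5655  0.6047 -0.9816]
[[-0.9313  0.3643 -0.0008]
 [ 0.3643  0.9313 -0.0014]
 [ 0.0002 -0.0016 -1.    ]]
rotvec deg tool [ -0.089   -0.0297 -21.3628]
shift now-axes [-0.2787 -0.1289  0.0355]  after-turn axes [-0.2126 -0.2216  0.0353]
```

Request:
move_arm:
  rows:
    - {"az": -7.1,"jaw": 0}
    - {"az": -7.1,"jaw": 0}
    - {"az": -7.1,"jaw": 0}
    - {"jaw": 0}

```text
schema error: expected keys tx, ty, tz, ax, ay, az, jaw
```

```bash
python3 go.py 0.44 0.36 0.16 0
```

```text
t 0.15 pos [0.2274 0.5816 0.1953] w 1.0025612593035984 F [-0.5655  0.6047 -0.9816]
[[-0.9313  0.3643 -0.0008]
 [ 0.3643  0.9313 -0.0014]
 [ 0.0002 -0.0016 -1.    ]]
rotvec deg tool [ -0.089   -0.0297 -21.3628]
shift now-axes [-0.2787 -0.1289  0.0355]  after-turn axes [-0.2126 -0.2216  0.0353]
```

All keys are needed in each row.

Request:
move_arm:
  rows:
    - {"tx": 0,"ty": 0,"tz": 0,"ax": 0,"ay": 0,"az": -7.1,"jaw": 0}
    - {"tx": 0,"ty": 0,"tz": 0,"ax": 0,"ay": 0,"az": -7.1,"jaw": 0}
    - {"tx": 0,"ty": 0,"tz": 0,"ax": 0,"ay": 0,"az": -7.1,"jaw": 0}
    - {"tx": 0,"ty": 0,"tz": 0,"ax": 0,"ay": 0,"az": 0,"jaw": 0}

```text
time: 0.55
tool_pos: [0.2268, 0.5805, 0.1931]
tool_rot: [-0.001, -0.006, 1.0, -0.002]
contact_force: [-0.1, -0.1, -0.1]
gripper_width: 1.001
```

```bash
python3 go.py 0.44 0.36 0.16 0
```

```text
t 0.55 pos [0.2268 0.5805 0.1931] w 1.0012943852263283 F [-0.122  -0.0666 -0.0707]
[[-0.9999 -0.0125 -0.0025]
 [-0.0125  0.9999 -0.0047]
 [ 0.0026 -0.0046 -1.    ]]
rotvec deg tool [-0.2657 -0.1445  0.7144]
shift now-axes [-0.2105 -0.223   0.0336]  after-turn axes [-0.2132 -0.2205  0.0331]
```

Request:
move_arm:
  rows:
    - {"tx": -0.026,"ty": -0.028,"tz": 0.004,"ax": 0,"ay": 0,"az": 0,"jaw": 0}
    - {"tx": -0.026,"ty": -0.028,"tz": 0.004,"ax": 0,"ay": 0,"az": 0,"jaw": 0}
    - {"tx": -0.026,"ty": -0.028,"tz": 0.004,"ax": 0,"ay": 0,"az": 0,"jaw": 0}
    - {"tx": -0.026,"ty": -0.028,"tz": 0.004,"ax": 0,"ay": 0,"az": 0,"jaw": 0}
    - {"tx": -0.026,"ty": -0.028,"tz": 0.004,"ax": 0,"ay": 0,"az": 0,"jaw": 0}
    - {"tx": -0.026,"ty": -0.028,"tz": 0.004,"ax": 0,"ay": 0,"az": 0,"jaw": 0}
    - {"tx": -0.026,"ty": -0.028,"tz": 0.004,"ax": 0,"ay": 0,"az": 0,"jaw": 0}
    - {"tx": -0.026,"ty": -0.028,"tz": 0.004,"ax": 0,"ay": 0,"az": 0,"jaw": 0}
    - {"tx": 0,"ty": 0,"tz": 0,"ax": 0,"ay": -5,"az": 0,"jaw": 0}
    - {"tx": 0,"ty": 0,"tz": 0,"ax": 0,"ay": -5,"az": 0,"jaw": 0}

```text
time: 1.55
tool_pos: [0.445, 0.3472, 0.1584]
tool_rot: [0.088, 0.009, 0.996, -0.003]
contact_force: [-0.2, 1.2, 0.1]
gripper_width: 0.998
```

```bash
python3 go.py 0.5765 0.371 0.1 10; python3 - <<'E'
from plant import manip
import cv2,pickle
for n in('side','top','wrist'):
    f=manip.grab_frame(n);pickle.dump(f,open(f'{n}1.pkl','wb'))
    cv2.imwrite(f'pics/{n}1.png',f['color'][:,:,::-1])
E
```

```text
t 1.55 pos [0.445  0.3472 0.1584] w 0.9982680734018748 F [-0.1663  1.1995  0.0864]
[[-0.9843  0.0193  0.1756]
 [ 0.0182  0.9998 -0.0078]
 [-0.1757 -0.0045 -0.9844]]
rotvec deg tool [-0.4467  0.119  -1.0427]
shift now-axes [-0.1188  0.0265  0.0804]  after-turn axes [-0.1194  0.0238  0.0803]
```

View pics/side1.png

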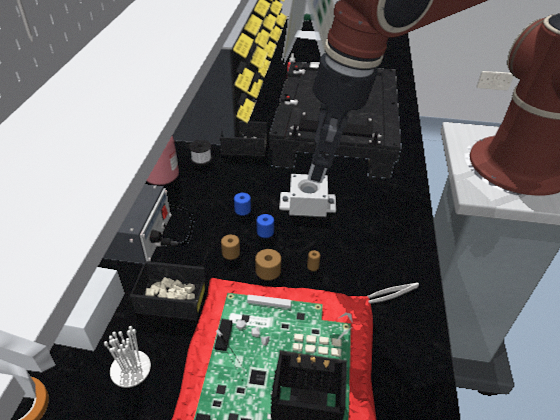

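View pics/wrist1.png

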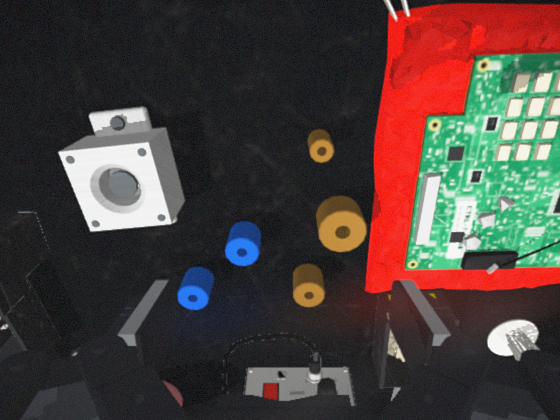

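View pics/top1.png

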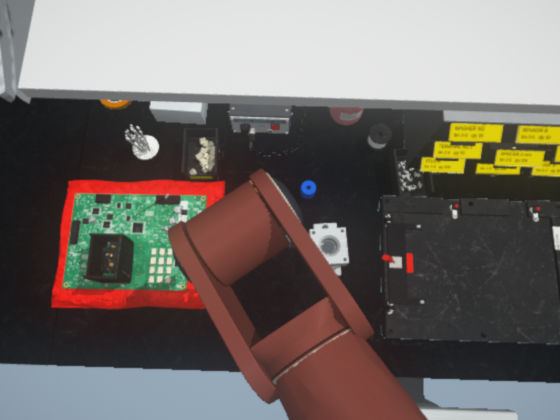

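```bash
python3 - <<'E'
from h import *
np.set_printoptions(precision=4,suppress=True)
w=pickle.load(open('wrist1.pkl','rb'));g=pickle.load(open('side1.pkl','rb'))
print('cam',-w['R'].T@w['t'],'tcp in side',proj(g,[.445,.3472,.158]),'tcp in wrist',proj(w,[.445,.3472,.158]))
for n,p in(('mid',(309,296)),('large',(343,232)),('small',(321,151)),):print(n,ray(w,*p,.034))
print('bore',ray(w,121,185,.046))
for X in((.5765,.371,.034),(.4545,.2115,.046)):print(proj(w,X))
crop(w,'pics/w1c.png',40,80,350,250,2.2)
E
```

```text
cam [0.334  0.3501 0.3202] tcp in side [310.8688 184.6075] tcp in wrist [283.3257 256.8886]
mid [0.5773 0.3701 0.034 ]
large [0.5032 0.3997 0.034 ]
small [0.4266 0.3772 0.034 ]
bore [0.4495 0.2135 0.046 ]
[309.9367 295.3584]
[119.9174 190.5956]
```

View pics/w1c.png

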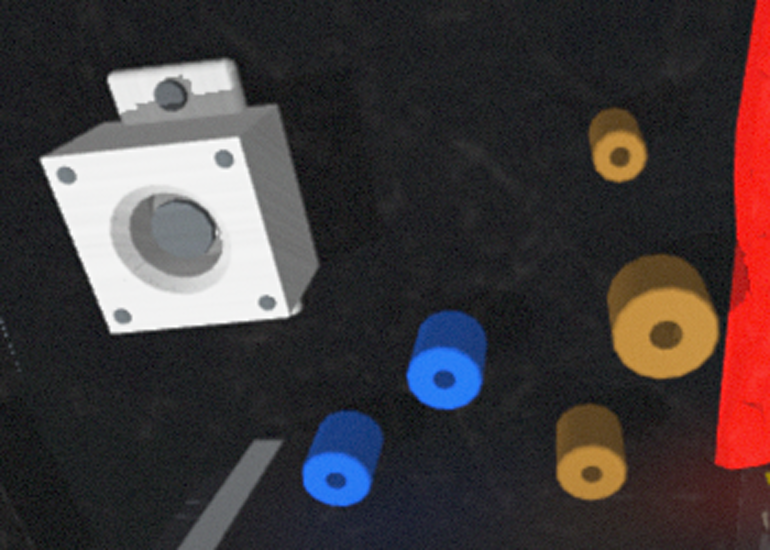

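Request:
move_arm:
  rows:
    - {"tx": -0.024,"ty": 0.005,"tz": 0.004,"ax": 0,"ay": 0,"az": -1,"jaw": 0}
    - {"tx": -0.024,"ty": 0.005,"tz": 0.012,"ax": 0,"ay": 0,"az": 0,"jaw": 0}
    - {"tx": -0.024,"ty": 0.005,"tz": 0.02,"ax": 0,"ay": 0,"az": 0,"jaw": 0}
    - {"tx": -0.024,"ty": 0.005,"tz": 0.02,"ax": 0,"ay": 0,"az": 0,"jaw": 0}
    - {"tx": -0.024,"ty": 0.005,"tz": 0.02,"ax": 0,"ay": 0,"az": 0,"jaw": 0}
    - {"tx": 0,"ty": 0,"tz": 0,"ax": 0,"ay": 0,"az": 0,"jaw": 0}

```text
time: 2.3
tool_pos: [0.5796, 0.3776, 0.1033]
tool_rot: [0.083, -0.0, 0.997, -0.001]
contact_force: [-0.7, -0.7, -0.3]
gripper_width: 1.0
```

```bash
python3 go.py 0.577 0.3705 0.014 10; python3 - <<'E'
from plant import manip
import cv2,pickle
for n in('side',):
    f=manip.grab_frame(n);pickle.dump(f,open(f'{n}2.pkl','wb'))
    cv2.imwrite(f'pics/{n}2.png',f['color'][:,:,::-1])
E
```

```text
t 2.3 pos [0.5796 0.3776 0.1033] w 1.0000595065304958 F [-0.6507 -0.6864 -0.335 ]
[[-0.9862 -0.0006  0.1657]
 [-0.001   1.     -0.0027]
 [-0.1657 -0.0029 -0.9862]]
rotvec deg tool [-0.1571 -0.4646  0.0604]
shift now-axes [ 0.0174 -0.0068  0.0877]  after-turn axes [ 0.0181 -0.0071  0.0875]
```

View pics/side2.png

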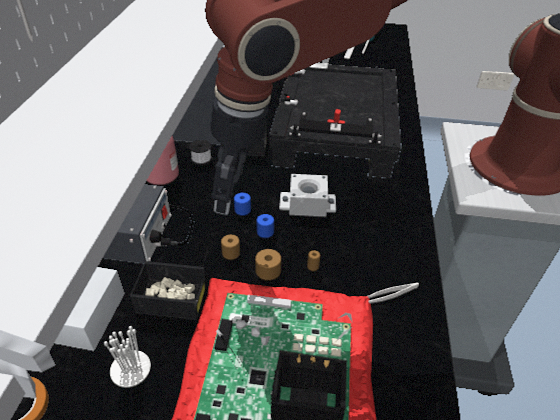

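```bash
python3 - <<'E'
from h import *
np.set_printoptions(precision=4,suppress=True)
g=pickle.load(open('side2.pkl','rb'))
d=lambda u,v:g['R'].T@np.linalg.inv(g['intrinsics'])@np.array([u,v,1.])
c=-g['R'].T@g['t']
for u,v in((268,48),(208,20),(214,100),(211,135)):
  for y in(.38,.42,.45):
    r=d(u,v);print((u,v),c+r*(y-c[1])/r[1])
E
```

```text
(268, 48) [0.5094 0.38   0.3899]
(268, 48) [0.5028 0.42   0.4074]
(268, 48) [0.4979 0.45   0.4205]
(208, 20) [0.5821 0.38   0.4188]
(208, 20) [0.5703 0.42   0.4342]
(208, 20) [0.5614 0.45   0.4457]
(214, 100) [0.5828 0.38   0.3123]
(214, 100) [0.5709 0.42   0.3355]
(214, 100) [0.562  0.45   0.3528]
(211, 135) [0.5915 0.38   0.2557]
(211, 135) [0.579 0.42  0.283]
(211, 135) [0.5696 0.45   0.3034]
```

The furthest part of the wrist is at about x 0.585, which clears the shelf at 0.61. I'll go straight down, in two steps.

Request:
move_arm:
  rows:
    - {"tx": 0.003,"ty": -0.003,"tz": 0.012,"ax": 0,"ay": 0,"az": 0,"jaw": 0}
    - {"tx": 0.003,"ty": -0.002,"tz": 0.012,"ax": 0,"ay": 0,"az": 0,"jaw": 0}
    - {"tx": 0.003,"ty": -0.002,"tz": 0.012,"ax": 0,"ay": 0,"az": 0,"jaw": 0}
    - {"tx": 0.002,"ty": 0,"tz": 0.012,"ax": 0,"ay": 0,"az": 0,"jaw": 0}
    - {"tx": 0,"ty": 0,"tz": 0,"ax": 0,"ay": 0,"az": 0,"jaw": 0}

```text
time: 2.85
tool_pos: [0.5736, 0.3709, 0.0533]
tool_rot: [0.083, -0.001, 0.997, -0.0]
contact_force: [-0.7, -0.3, -0.7]
gripper_width: 0.997
```

```bash
python3 go.py 0.577 0.3705 0.014 10; python3 - <<'E'
from plant import manip
import cv2,pickle
for n in('side','wrist'):
    f=manip.grab_frame(n);pickle.dump(f,open(f'{n}3.pkl','wb'))
    cv2.imwrite(f'pics/{n}3.png',f['color'][:,:,::-1])
E
```

```text
t 2.85 pos [0.5736 0.3709 0.0533] w 0.9966217692986654 F [-0.6615 -0.3214 -0.7244]
[[-0.9862 -0.0015  0.1656]
 [-0.0016  1.     -0.0006]
 [-0.1656 -0.0009 -0.9862]]
rotvec deg tool [-0.0362 -0.4689  0.0935]
shift now-axes [ 0.0031 -0.0004  0.0393]  after-turn axes [ 0.0035 -0.0004  0.0393]
```

View pics/wrist3.png

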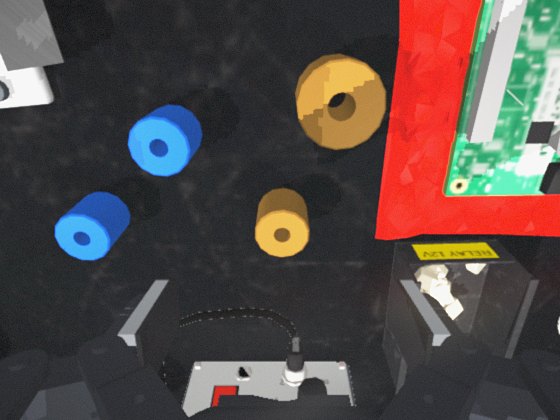

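View pics/side3.png

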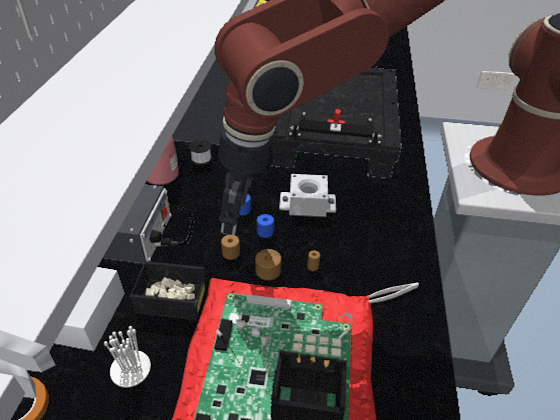

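```bash
python3 - <<'E'
from h import *
np.set_printoptions(precision=4,suppress=True)
f=pickle.load(open('top0.pkl','rb'));w=pickle.load(open('wrist3.pkl','rb'))
for z in(0,.03,.05):print(ray(f,218,180,z),ray(w,393,242,z))
print(ray(w,282,235,.034))
E
```

```text
[0.5987 0.4488 0.    ] [0.6018 0.4473 0.    ]
[0.5887 0.4441 0.03  ] [0.5832 0.4368 0.03  ]
[0.582  0.4409 0.05  ] [0.5708 0.4297 0.05  ]
[0.5761 0.3698 0.034 ]
```

Request:
move_arm:
  rows:
    - {"tx": 0.001,"ty": 0,"tz": 0.01,"ax": 0,"ay": 0,"az": 0,"jaw": 0}
    - {"tx": 0.001,"ty": 0,"tz": 0.01,"ax": 0,"ay": 0,"az": 0,"jaw": 0}
    - {"tx": 0.001,"ty": 0,"tz": 0.01,"ax": 0,"ay": 0,"az": 0,"jaw": 0}
    - {"tx": 0,"ty": 0,"tz": 0.006,"ax": 0,"ay": 0,"az": 0,"jaw": 0}
    - {"tx": 0,"ty": 0,"tz": 0,"ax": 0,"ay": 0,"az": 0,"jaw": 0}

```text
time: 3.45
tool_pos: [0.5796, 0.3726, 0.0184]
tool_rot: [0.086, -0.001, 0.996, 0.001]
contact_force: [-0.6, -0.6, -0.8]
gripper_width: 0.999
```

```bash
python3 go.py 0.577 0.3705 0.014 10
```

```text
t 3.45 pos [0.5796 0.3726 0.0184] w 0.9990249549851602 F [-0.5843 -0.5524 -0.7717]
[[-0.9852 -0.0018  0.1714]
 [-0.0014  1.      0.0025]
 [-0.1715  0.0023 -0.9852]]
rotvec deg tool [ 0.1461 -0.1279  0.08  ]
shift now-axes [ 0.0033 -0.0021  0.0039]  after-turn axes [ 0.0033 -0.0021  0.0039]
```

Request:
move_arm:
  rows:
    - {"tx": 0.001,"ty": -0.002,"tz": 0.004,"ax": 0,"ay": 0,"az": 0,"jaw": 0}
    - {"tx": 0,"ty": 0,"tz": 0,"ax": 0,"ay": 0,"az": 0,"jaw": 100}
    - {"tx": 0,"ty": 0,"tz": 0,"ax": 0,"ay": 0,"az": 0,"jaw": 200}
    - {"tx": 0,"ty": 0,"tz": 0,"ax": 0,"ay": 0,"az": 0,"jaw": 255}
    - {"tx": 0,"ty": 0,"tz": 0,"ax": 0,"ay": 0,"az": 0,"jaw": 255}
    - {"tx": 0,"ty": 0,"tz": 0,"ax": 0,"ay": 0,"az": 0,"jaw": 255}
    - {"tx": 0,"ty": 0,"tz": 0,"ax": 0,"ay": 0,"az": 0,"jaw": 255}

```text
time: 4.15
tool_pos: [0.5802, 0.3709, 0.0152]
tool_rot: [0.087, -0.001, 0.996, 0.002]
contact_force: [-0.3, -0.3, 0.3]
gripper_width: 0.004
```

```bash
python3 go.py 0.577 0.3705 0.09 10; python3 - <<'E'
from plant import manip
import cv2,pickle
for n in('side','wrist'):
    f=manip.grab_frame(n);pickle.dump(f,open(f'{n}4.pkl','wb'))
    cv2.imwrite(f'pics/{n}4.png',f['color'][:,:,::-1])
from h import *
crop(pickle.load(open('side4.pkl','rb')),'pics/s4c.png',180,140,160,140,5)
E
```

```text
t 4.15 pos [0.5802 0.3709 0.0152] w 0.0035971957685842944 F [-0.3328 -0.2713  0.3414]
[[-0.9849 -0.0018  0.1733]
 [-0.0012  1.      0.0035]
 [-0.1733  0.0033 -0.9849]]
rotvec deg tool [ 0.2033 -0.0198  0.0709]
shift now-axes [-0.0098 -0.0002 -0.0742]  after-turn axes [-0.0098 -0.0004 -0.0742]
```

View pics/wrist4.png

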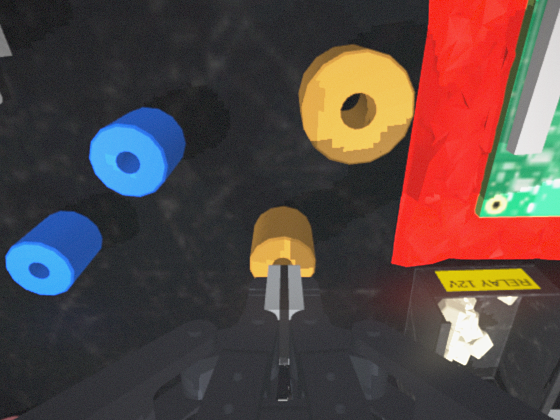

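View pics/s4c.png

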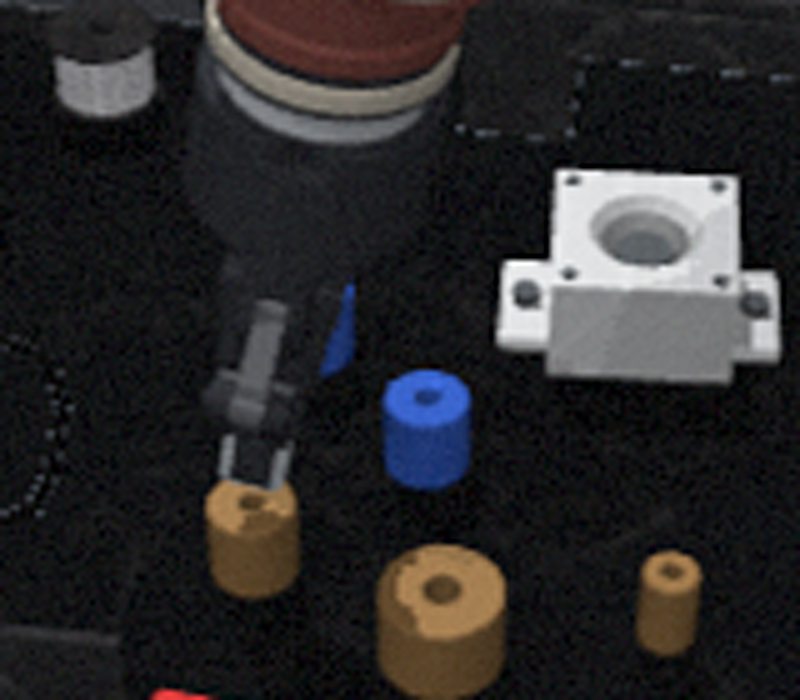

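```bash
python3 - <<'E'
from h import *
np.set_printoptions(precision=4,suppress=True)
g=pickle.load(open('side4.pkl','rb'));w=pickle.load(open('wrist4.pkl','rb'))
for X in((.5802,.3709,.0152),(.5765,.371,.034),(.5802,.3709,.04)):
    p=proj(g,X);print(X,'side crop',(p-[180,140])*5+2,'wrist',proj(w,X))
E
python3 go.py .577 .3705 .09 10
```

```text
(0.5802, 0.3709, 0.0152) side crop [246.6154 535.9304] wrist [284.4566 251.228 ]
(0.5765, 0.371, 0.034) side crop [254.0344 500.7443] wrist [284.853  266.5001]
(0.5802, 0.3709, 0.04) side crop [242.92   487.3415] wrist [284.684  280.4467]
t 4.25 pos [0.5802 0.3709 0.0152] w 0.002298173942460061 F [-0.2563  0.121   0.0407]
[[-0.9849 -0.0017  0.1732]
 [-0.0011  1.      0.0035]
 [-0.1733  0.0032 -0.9849]]
rotvec deg tool [ 0.1995 -0.0232  0.0633]
shift now-axes [-0.0098 -0.0001 -0.0742]  after-turn axes [-0.0098 -0.0004 -0.0742]
```

```bash
python3 - <<'E'
from h import *
crop(pickle.load(open('wrist4.pkl','rb')),'pics/w4c.png',200,180,170,140,4.5)
E
```

```text
(no output)
```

View pics/w4c.png

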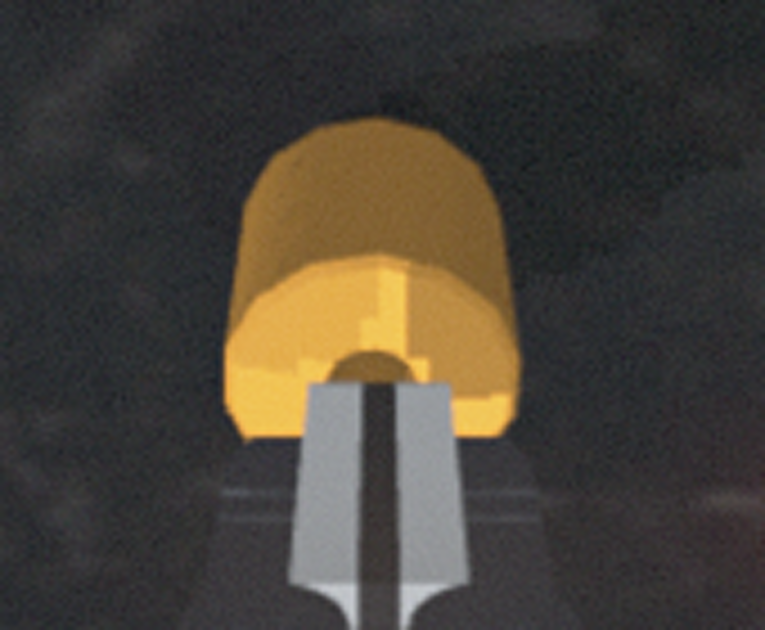

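```bash
python3 - <<'E'
from h import *
np.set_printoptions(precision=1,suppress=True)
from scipy.spatial.transform import Rotation as Ro
g=pickle.load(open('side4.pkl','rb'));w=pickle.load(open('wrist4.pkl','rb'));w3=pickle.load(open('wrist3.pkl','rb'))
R4=np.array([[-0.9849,-0.0017,0.1732],[-0.0011,1,.0035],[-.1733,.0032,-.9849]]);p4=np.array([.5802,.3709,.0152])
for d in(0,.005,.01,.015,.02,.025,.03):
    print(d,[ (proj(w,p4+R4@np.array([sx*.011,0,-d]))) for sx in(1,-1)],[((proj(g,p4+R4@np.array([sx*.011,0,-d]))-[180,140])*5+2) for sx in(1,-1)])
R3=np.array([[-.9862,-.0015,.1656],[-.0016,1,-.0006],[-.1656,-.0009,-.9862]]);p3=np.array([.5736,.3709,.0533])
print('open')
for d in(.005,.013,.02,.03,.035):
    print(d,[proj(w3,p3+R3@np.array([sx*.011,.0425,-d])) for sx in(1,-1)])
crop(w3,'pics/w3c.png',100,260,380,160,2)
E
```

```text
0 [array([284.5, 231.9]), array([284.4, 269.9])] [array([276.5, 543.3]), array([216.7, 528.6])]
0.005 [array([284.5, 235.3]), array([284.5, 274.2])] [array([278.3, 534.1]), array([218.3, 519.3])]
0.01 [array([284.5, 239. ]), array([284.5, 278.7])] [array([280.1, 524.8]), array([219.8, 510. ])]
0.015 [array([284.5, 242.8]), array([284.5, 283.4])] [array([281.9, 515.4]), array([221.4, 500.6])]
0.02 [array([284.5, 246.8]), array([284.5, 288.4])] [array([283.7, 506. ]), array([223. , 491.1])]
0.025 [array([284.5, 251.1]), array([284.5, 293.6])] [array([285.6, 496.5]), array([224.6, 481.5])]
0.03 [array([284.6, 255.6]), array([284.5, 299.2])] [array([287.4, 486.9]), array([226.2, 471.9])]
open
0.005 [array([366.8, 233.6]), array([363.9, 272.4])]
0.013 [array([370.3, 239.4]), array([367.2, 279.6])]
0.02 [array([373.7, 244.9]), array([370.3, 286.4])]
0.03 [array([378.9, 253.6]), array([375.2, 297.1])]
0.035 [array([381.8, 258.3]), array([377.8, 302.9])]
```

View pics/w3c.png

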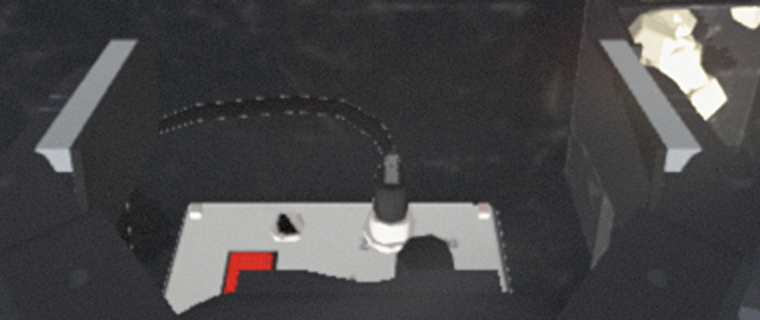

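The jaws shut on nothing. Both views show the shut tips at about z 0.04, above the bush top. That puts the real tips about 29 mm short of the reported TCP along the tool axis. The bush hasn't moved. I'll reopen, back off slightly, and check this offset before going lower.

Request:
move_arm:
  rows:
    - {"tx": 0,"ty": 0,"tz": -0.01,"ax": 0,"ay": 0,"az": 0,"jaw": 255}
    - {"tx": 0,"ty": 0,"tz": -0.01,"ax": 0,"ay": 0,"az": 0,"jaw": 255}
    - {"tx": 0,"ty": 0,"tz": 0,"ax": 0,"ay": 0,"az": 0,"jaw": 255}

```text
time: 4.55
tool_pos: [0.5766, 0.3709, 0.0367]
tool_rot: [0.087, -0.001, 0.996, 0.002]
contact_force: [-0.1, 0.0, 0.2]
gripper_width: 0.004
```

```bash
python3 go.py .585 .371 -0.013 10; python3 - <<'E'
from plant import manip
from h import *
for n in('side','wrist'):
    f=manip.grab_frame(n);pickle.dump(f,open(f'{n}5.pkl','wb'))
crop(pickle.load(open('side5.pkl','rb')),'pics/s5c.png',180,160,120,100,6)
crop(pickle.load(open('wrist5.pkl','rb')),'pics/w5c.png',200,180,170,140,4.5)
s=manip.state();q=s['tool_rot']
from scipy.spatial.transform import Rotation as Ro
R=Ro.from_quat([q[1],q[2],q[3],q[0]]).as_matrix()
g=pickle.load(open('side5.pkl','rb'))
for d in(0,.01,.02,.025,.03,.035):
    print(d,[((proj(g,s['tool_pos']+R@np.array([sx*.011,0,-d]))-[180,160]+.5)*6) for sx in(1,-1)])
E
```

```text
t 4.55 pos [0.5766 0.3709 0.0367] w 0.0035754366371572987 F [-0.0785  0.0294  0.1664]
[[-0.9849 -0.0018  0.1734]
 [-0.0012  1.      0.0036]
 [-0.1734  0.0033 -0.9848]]
rotvec deg tool [ 0.205  -0.0155  0.0685]
shift now-axes [ 0.0003 -0.0001  0.0504]  after-turn axes [0.0004 0.0001 0.0504]
0 [array([343.75614247, 486.25221003]), array([270.81369075, 468.4230842 ])]
0.01 [array([348.17724235, 463.32577657]), array([274.62669569, 445.34577912])]
0.02 [array([352.67271994, 440.01364368]), array([278.50385417, 421.88019998])]
0.025 [array([354.94893939, 428.20988549]), array([280.46699909, 409.9987325 ])]
0.03 [array([357.24446809, 416.30599565]), array([282.44679901, 398.0164646 ])]
0.035 [array([359.55955278, 404.30069459]), array([284.44346678, 385.93210805])]
```

View pics/s5c.png

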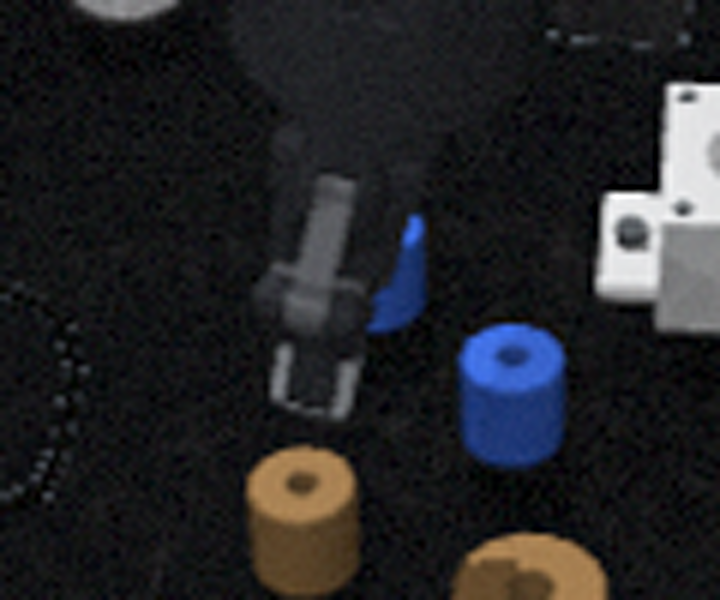

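View pics/w5c.png

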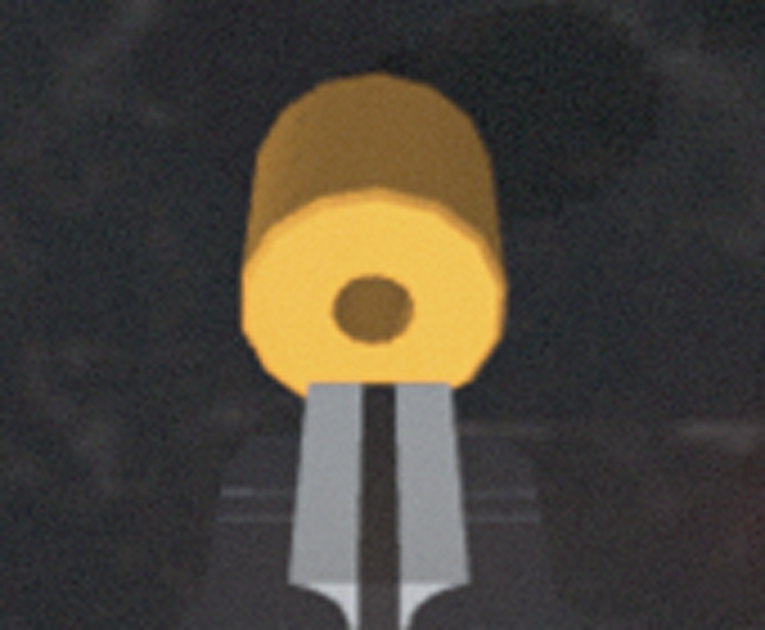

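The picture confirms the tips are about 29 mm behind the reported TCP. I'll reopen and go down along the tool axis, aiming for a reported z near -0.013.

Request:
move_arm:
  rows:
    - {"tx": 0,"ty": 0,"tz": 0,"ax": 0,"ay": 0,"az": 0,"jaw": 0}
    - {"tx": 0,"ty": 0,"tz": 0,"ax": 0,"ay": 0,"az": 0,"jaw": 0}
    - {"tx": 0,"ty": 0,"tz": 0,"ax": 0,"ay": 0,"az": 0,"jaw": 0}
    - {"tx": 0,"ty": 0,"tz": 0,"ax": 0,"ay": 0,"az": 0,"jaw": 0}
    - {"tx": 0,"ty": 0,"tz": 0,"ax": 0,"ay": 0,"az": 0,"jaw": 0}
    - {"tx": 0,"ty": 0,"tz": 0.01,"ax": 0,"ay": 0,"az": 0,"jaw": 0}
    - {"tx": 0,"ty": 0,"tz": 0.01,"ax": 0,"ay": 0,"az": 0,"jaw": 0}
    - {"tx": 0,"ty": 0,"tz": 0.01,"ax": 0,"ay": 0,"az": 0,"jaw": 0}
    - {"tx": 0,"ty": 0,"tz": 0,"ax": 0,"ay": 0,"az": 0,"jaw": 0}

```text
time: 5.55
tool_pos: [0.5802, 0.3696, 0.0008]
tool_rot: [0.085, -0.001, 0.996, 0.0]
contact_force: [0.2, 0.0, -0.2]
gripper_width: 1.001
```

```bash
python3 go.py .585 .371 -0.013 10; python3 - <<'E'
from plant import manip
from h import *
for n in('side','wrist'):
    f=manip.grab_frame(n);pickle.dump(f,open(f'{n}6.pkl','wb'))
g=pickle.load(open('side6.pkl','rb'))
cv2.imwrite('pics/side6.png',g['color'][:,:,::-1])
crop(g,'pics/s6c.png',180,160,120,100,6)
cv2.imwrite('pics/wrist6.png',pickle.load(open('wrist6.pkl','rb'))['color'][:,:,::-1])
E
```

```text
t 5.55 pos [0.5802 0.3696 0.0008] w 1.001115721646989 F [ 0.2208  0.0034 -0.2305]
[[-0.9857 -0.0015  0.1687]
 [-0.0014  1.      0.001 ]
 [-0.1687  0.0007 -0.9857]]
rotvec deg tool [ 0.057  -0.2871  0.0791]
shift now-axes [-0.0024  0.0013  0.0145]  after-turn axes [-0.0023  0.0014  0.0145]
```

View pics/side6.png

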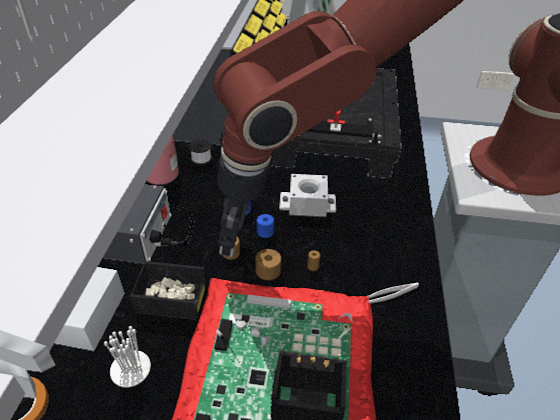

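View pics/s6c.png

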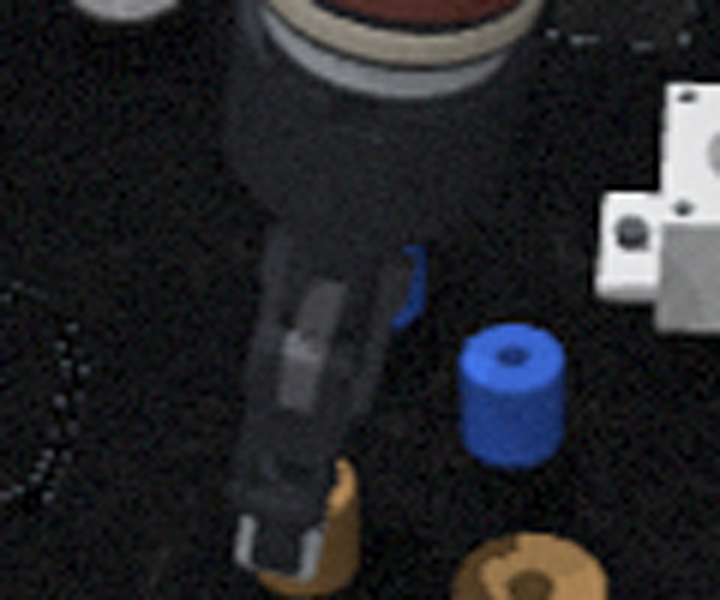

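View pics/wrist6.png

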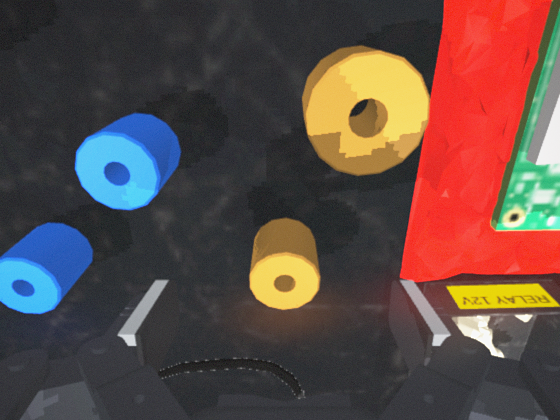

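```bash
python3 - <<'E'
from h import *
np.set_printoptions(precision=4,suppress=True)
g=pickle.load(open('side6.pkl','rb'))
c=-g['R'].T@g['t']
for n,y in(((240,568),.418),((318,580),.418),((318,580),.425)):
    r=g['R'].T@np.linalg.inv(g['intrinsics'])@np.array([180+n[0]/6,160+n[1]/6,1.]);print(c+r*(y-c[1])/r[1])
from plant import manip
q=manip.state();print(q['tool_pos'])
E
```

```text
[0.5831 0.418  0.0449]
[0.5609 0.418  0.044 ]
[0.559  0.425  0.0521]
[0.581  0.3702 0.0026]
```

Side-view geometry puts the open tips at z 0.044, centred on x 0.572, which matches the 29 mm offset plus the 13 mm swing. I'll go down 16 mm and grip.

Request:
move_arm:
  rows:
    - {"tx": -0.001,"ty": 0.001,"tz": 0.008,"ax": 0,"ay": 0,"az": 0,"jaw": 0}
    - {"tx": -0.001,"ty": 0,"tz": 0.007,"ax": 0,"ay": 0,"az": 0,"jaw": 0}
    - {"tx": 0,"ty": 0,"tz": 0,"ax": 0,"ay": 0,"az": 0,"jaw": 0}

```text
time: 5.95
tool_pos: [0.5867, 0.3718, -0.0119]
tool_rot: [0.087, -0.001, 0.996, 0.001]
contact_force: [-0.2, 0.1, 0.8]
gripper_width: 0.999
```

```bash
python3 go.py .585 .371 -0.013 10
```

```text
t 5.95 pos [ 0.5867  0.3718 -0.0119] w 0.9994079877801995 F [-0.2101  0.0683  0.7601]
[[-0.985  -0.0018  0.1725]
 [-0.0013  1.      0.0031]
 [-0.1725  0.0028 -0.985 ]]
rotvec deg tool [ 0.176  -0.0671  0.0723]
shift now-axes [ 0.0018 -0.0008  0.0008]  after-turn axes [ 0.0018 -0.0008  0.0008]
```

Request:
move_arm:
  rows:
    - {"tx": 0,"ty": -0.001,"tz": 0,"ax": 0,"ay": 0,"az": 0,"jaw": 120}
    - {"tx": 0,"ty": 0,"tz": 0,"ax": 0,"ay": 0,"az": 0,"jaw": 200}
    - {"tx": 0,"ty": 0,"tz": 0,"ax": 0,"ay": 0,"az": 0,"jaw": 255}
    - {"tx": 0,"ty": 0,"tz": 0,"ax": 0,"ay": 0,"az": 0,"jaw": 255}
    - {"tx": 0,"ty": 0,"tz": 0,"ax": 0,"ay": 0,"az": 0,"jaw": 255}
    - {"tx": 0,"ty": 0,"tz": 0,"ax": 0,"ay": 0,"az": 0,"jaw": 255}

```text
time: 6.55
tool_pos: [0.5873, 0.3711, -0.0107]
tool_rot: [0.087, -0.001, 0.996, 0.002]
contact_force: [0.1, -0.7, -0.3]
gripper_width: 0.342
```

```bash
python3 go.py .585 .371 0.07 10; python3 - <<'E'
from plant import manip
from h import *
for n in('side','wrist'):
    f=manip.grab_frame(n);pickle.dump(f,open(f'{n}7.pkl','wb'))
g=pickle.load(open('side7.pkl','rb'))
crop(g,'pics/s7c.png',180,190,100,90,6)
crop(pickle.load(open('wrist7.pkl','rb')),'pics/w7c.png',180,170,210,170,3.5)
E
```

```text
t 6.55 pos [ 0.5873  0.3711 -0.0107] w 0.3418875650603846 F [ 0.063  -0.6742 -0.349 ]
[[-0.9848 -0.0017  0.1739]
 [-0.0011  1.      0.0039]
 [-0.1739  0.0037 -0.9848]]
rotvec deg tool [0.2234 0.0159 0.0614]
shift now-axes [-0.0117  0.0002 -0.0799]  after-turn axes [-0.0117 -0.0001 -0.0799]
```

View pics/s7c.png

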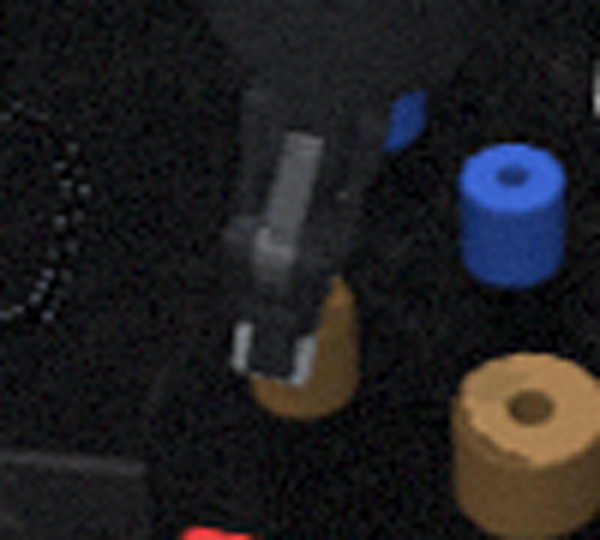

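View pics/w7c.png

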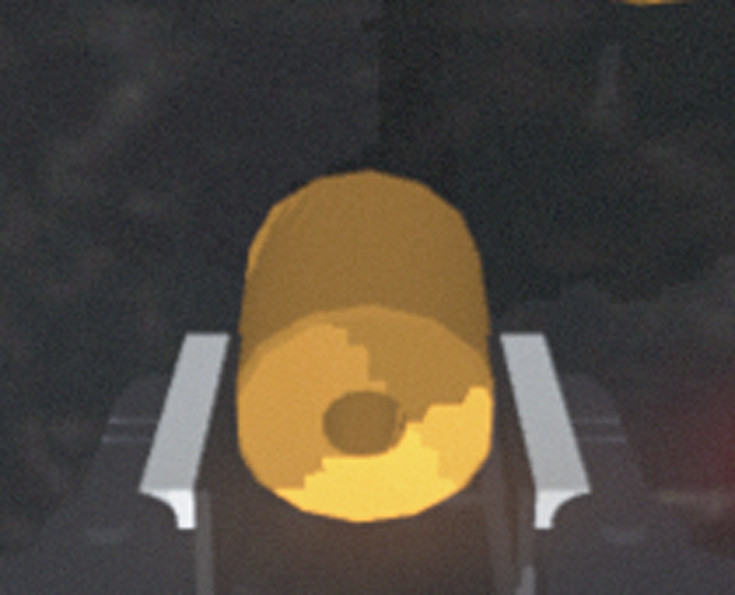

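```bash
python3 - <<'E'
from h import *
np.set_printoptions(precision=4,suppress=True)
w=pickle.load(open('wrist7.pkl','rb'))
print(ray(w,180+363/3.5-.4,170+418/3.5-.4,.034))
E
python3 go.py .5 .33 .12 10
```

```text
[0.5759 0.3704 0.034 ]
t 6.65 pos [ 0.5873  0.3711 -0.0109] w 0.3428650506009946 F [-0.0863  0.6194 -1.6296]
[[-0.9848 -0.0017  0.1737]
 [-0.0011  1.      0.0038]
 [-0.1737  0.0036 -0.9848]]
rotvec deg tool [0.2178 0.0043 0.0621]
shift now-axes [ 0.0632 -0.0405 -0.1442]  after-turn axes [ 0.0632 -0.0411 -0.1441]
```

Request:
move_arm:
  rows:
    - {"tx": -0.002,"ty": 0,"tz": -0.01,"ax": 0,"ay": 0,"az": 0,"jaw": 255}
    - {"tx": 0,"ty": 0,"tz": -0.02,"ax": 0,"ay": 0,"az": 0,"jaw": 255}
    - {"tx": 0,"ty": 0,"tz": -0.02,"ax": 0,"ay": 0,"az": 0,"jaw": 255}
    - {"tx": 0,"ty": 0,"tz": -0.02,"ax": 0,"ay": 0,"az": 0,"jaw": 255}
    - {"tx": 0,"ty": 0,"tz": -0.02,"ax": 0,"ay": 0,"az": 0,"jaw": 255}
    - {"tx": 0,"ty": 0,"tz": 0,"ax": 0,"ay": 0,"az": 0,"jaw": 255}

```text
time: 7.25
tool_pos: [0.5725, 0.3703, 0.0825]
tool_rot: [0.086, -0.001, 0.996, 0.001]
contact_force: [1.2, 0.2, -0.4]
gripper_width: 0.344
```

```bash
python3 go.py .4653 .2115 .1 10; python3 - <<'E'
from plant import manip
from h import *
for n in('side','wrist'):
    f=manip.grab_frame(n);pickle.dump(f,open(f'{n}8.pkl','wb'))
g=pickle.load(open('side8.pkl','rb'))
crop(g,'pics/s8c.png',160,130,200,150,4)
crop(pickle.load(open('wrist8.pkl','rb')),'pics/w8c.png',180,170,210,170,3.5)
E
```

```text
t 7.25 pos [0.5725 0.3703 0.0825] w 0.3439800320905064 F [ 1.1972  0.2013 -0.3815]
[[-0.9851 -0.0016  0.172 ]
 [-0.0012  1.      0.0029]
 [-0.172   0.0027 -0.9851]]
rotvec deg tool [ 0.168  -0.0961  0.0663]
shift now-axes [ 0.1028 -0.1586 -0.0362]  after-turn axes [ 0.1025 -0.1588 -0.0359]
```

View pics/s8c.png

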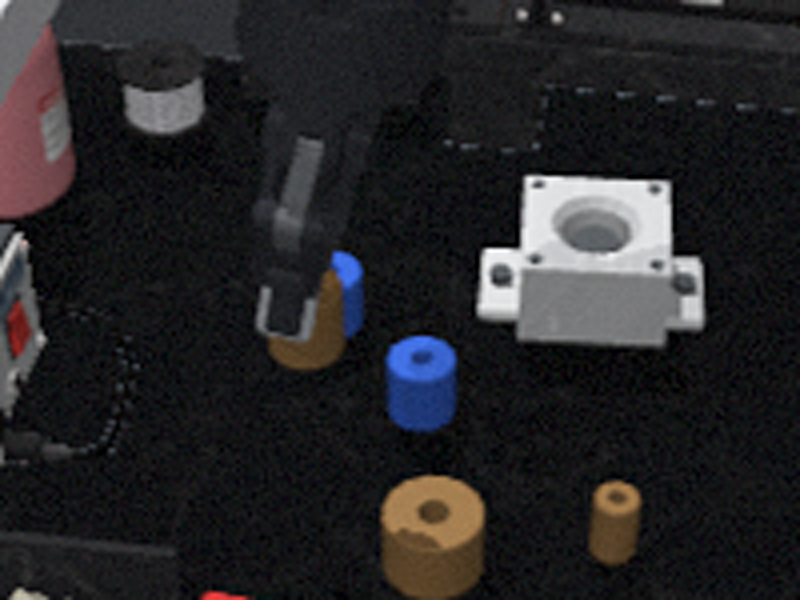

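View pics/w8c.png

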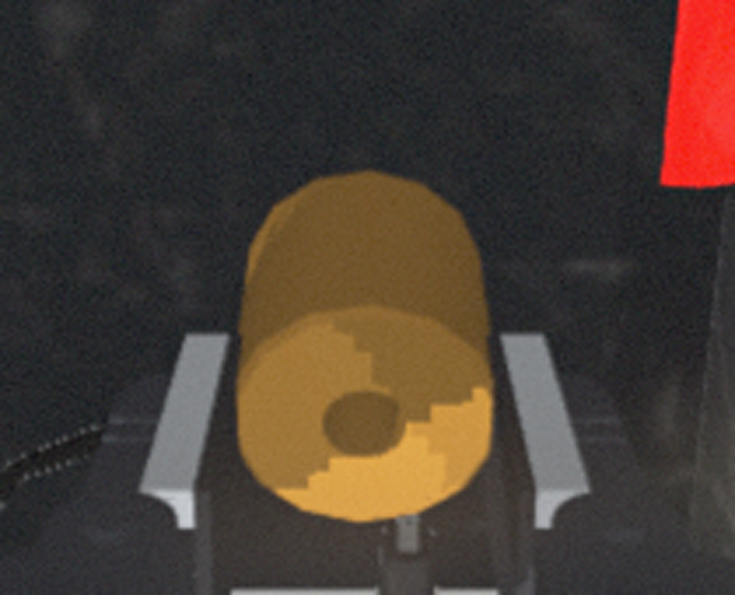

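The bush is held upright with no slip. Next I'll carry it over the bore.

Request:
move_arm:
  rows:
    - {"tx": 0.004,"ty": -0.006,"tz": -0.02,"ax": 0,"ay": 0,"az": 0,"jaw": 255}
    - {"tx": 0.018,"ty": -0.028,"tz": -0.014,"ax": 0,"ay": 0,"az": 0,"jaw": 255}
    - {"tx": 0.018,"ty": -0.028,"tz": 0,"ax": 0,"ay": 0,"az": 0,"jaw": 255}
    - {"tx": 0.018,"ty": -0.028,"tz": 0,"ax": 0,"ay": 0,"az": 0,"jaw": 255}
    - {"tx": 0.018,"ty": -0.028,"tz": 0,"ax": 0,"ay": 0,"az": 0,"jaw": 255}
    - {"tx": 0.016,"ty": -0.025,"tz": 0,"ax": 0,"ay": 0,"az": 0,"jaw": 255}
    - {"tx": 0.006,"ty": -0.01,"tz": 0,"ax": 0,"ay": 0,"az": 0,"jaw": 255}
    - {"tx": 0,"ty": 0,"tz": 0,"ax": 0,"ay": 0,"az": 0,"jaw": 255}

```text
time: 8.15
tool_pos: [0.459, 0.2081, 0.0832]
tool_rot: [0.075, -0.001, 0.997, -0.004]
contact_force: [-0.2, -0.5, -0.6]
gripper_width: 0.341
```

```bash
python3 go.py .4652 .212 .07 10
```

```text
t 8.15 pos [0.459  0.2081 0.0832] w 0.34115010431883713 F [-0.1866 -0.4766 -0.6318]
[[-0.9888 -0.0016  0.1491]
 [-0.0027  1.     -0.0074]
 [-0.1491 -0.0077 -0.9888]]
rotvec deg tool [-0.4221 -1.4237  0.1613]
shift now-axes [-0.0042  0.004   0.014 ]  after-turn axes [-0.0038  0.0039  0.0141]
```

Request:
move_arm:
  rows:
    - {"tx": -0.004,"ty": 0.004,"tz": 0,"ax": -0.4,"ay": -1.4,"az": 0.2,"jaw": 255}
    - {"tx": 0,"ty": 0,"tz": 0,"ax": 0,"ay": 0,"az": 0,"jaw": 255}

```text
time: 8.35
tool_pos: [0.464, 0.2132, 0.0833]
tool_rot: [0.088, 0.001, 0.996, 0.0]
contact_force: [-1.0, -0.5, -0.5]
gripper_width: 0.346
```

```bash
python3 go.py .4652 .212 .06 10; python3 - <<'E'
from plant import manip
from h import *
for n in('side','wrist','top'):
    f=manip.grab_frame(n);pickle.dump(f,open(f'{n}9.pkl','wb'))
g=pickle.load(open('side9.pkl','rb'))
crop(g,'pics/s9c.png',260,120,110,110,6)
cv2.imwrite('pics/w9.png',pickle.load(open('wrist9.pkl','rb'))['color'][:,:,::-1])
E
```

```text
t 8.35 pos [0.464  0.2132 0.0833] w 0.34629346965435515 F [-1.029  -0.4864 -0.4758]
[[-0.9846  0.0012  0.1748]
 [ 0.0013  1.      0.0008]
 [-0.1748  0.001  -0.9846]]
rotvec deg tool [ 0.0451  0.0657 -0.077 ]
shift now-axes [ 0.0029 -0.0013  0.0232]  after-turn axes [ 0.0028 -0.0012  0.0232]
```

View pics/s9c.png

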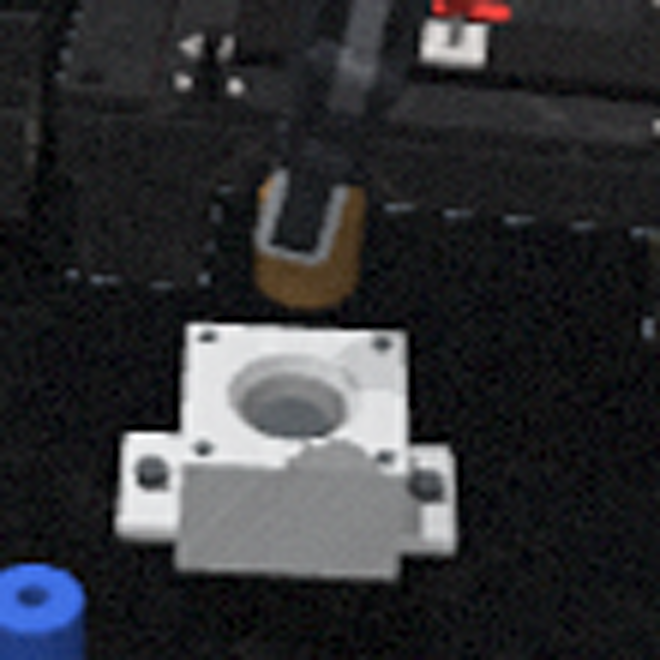

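View pics/w9.png

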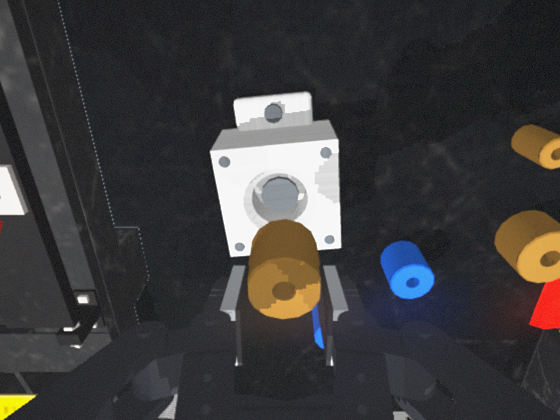

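```bash
python3 - <<'E'
from h import *
np.set_printoptions(precision=4,suppress=True)
w=pickle.load(open('wrist9.pkl','rb'));g=pickle.load(open('side9.pkl','rb'))
P=[ray(w,*p,.046) for p in((224,161.5),(326,152.5),(329.5,239.5),(239.5,247.5))];print(np.array(P),np.mean(P,0))
P=[ray(w,*p,.046) for p in((211,152),(332,133),(341,248),(229,256))];print(np.array(P),np.mean(P,0))
P=[ray(g,260+(x+.5)/6-.5,120+(y+.5)/6-.5,.046) for x,y in((208,337),(381,344),(385,457),(203,448))];print(np.array(P),np.mean(P,0))
print('bush top',ray(w,285,290.5,.128), 'bush bottom centre predicted side',(proj(g,(.4532,.2125,.094))-[260,120]+.5)*6)
t=pickle.load(open('top9.pkl','rb'));crop(t,'pics/t9.png',250,170,140,110,5)
T=lambda x,y:((x+.5)/5-.5+220,(y+.5)/5-.5+170)
f=pickle.load(open('top0.pkl','rb'))
P=[ray(f,*T(*p),.046) for p in((468,313),(612,304),(625,446),(480,456))];print(np.array(P),np.mean(P,0))
E
```

```text
[[0.4271 0.1785 0.046 ]
 [0.4217 0.237  0.046 ]
 [0.4799 0.2423 0.046 ]
 [0.486  0.184  0.046 ]] [0.4537 0.2104 0.046 ]
[[0.4214 0.1715 0.046 ]
 [0.4105 0.2397 0.046 ]
 [0.4864 0.2502 0.046 ]
 [0.4926 0.1767 0.046 ]] [0.4527 0.2095 0.046 ]
[[0.4867 0.1868 0.046 ]
 [0.4294 0.1808 0.046 ]
 [0.4236 0.2385 0.046 ]
 [0.4813 0.2438 0.046 ]] [0.4553 0.2125 0.046 ]
bush top [0.4536 0.2134 0.128 ] bush bottom centre predicted side [310.6549 278.2523]
[[0.4794 0.2426 0.046 ]
 [0.4851 0.1846 0.046 ]
 [0.4277 0.1796 0.046 ]
 [0.4218 0.237  0.046 ]] [0.4535 0.211  0.046 ]
```

```bash
python3 - <<'E'
from h import *
w=pickle.load(open('wrist9.pkl','rb'));crop(w,'pics/w9c.png',190,110,170,220,3)
E
```

```text
(no output)
```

View pics/w9c.png

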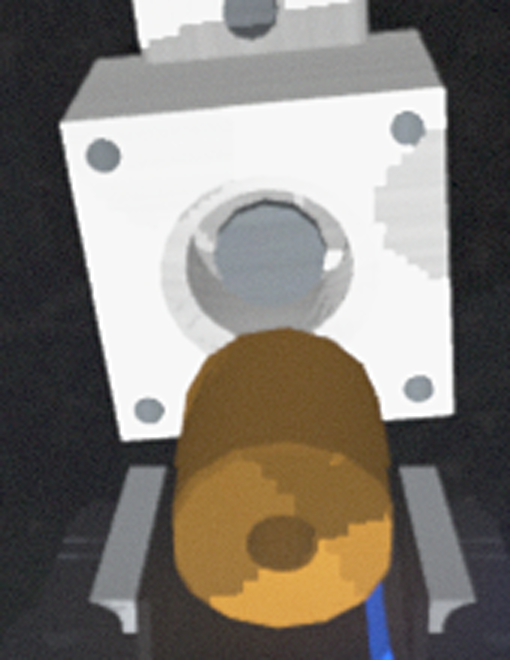

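Request:
move_arm:
  rows:
    - {"tx": 0.001,"ty": -0.002,"tz": 0.008,"ax": 0,"ay": 0,"az": 0,"jaw": 255}
    - {"tx": 0.002,"ty": 0,"tz": 0.01,"ax": 0,"ay": 0,"az": 0,"jaw": 255}
    - {"tx": 0.002,"ty": 0,"tz": 0.01,"ax": 0,"ay": 0,"az": 0,"jaw": 255}
    - {"tx": 0.001,"ty": 0,"tz": 0.006,"ax": 0,"ay": 0,"az": 0,"jaw": 255}
    - {"tx": 0,"ty": 0,"tz": 0,"ax": 0,"ay": 0,"az": 0,"jaw": 255}

```text
time: 9.0
tool_pos: [0.4642, 0.2118, 0.0456]
tool_rot: [0.087, -0.0, 0.996, 0.0]
contact_force: [0.5, -0.1, -0.2]
gripper_width: 0.341
```

```bash
python3 go.py .4648 .2115 .03 10; python3 - <<'E'
from plant import manip
from h import *
for n in('side','wrist'):
    f=manip.grab_frame(n);pickle.dump(f,open(f'{n}10.pkl','wb'))
g=pickle.load(open('side10.pkl','rb'))
crop(g,'pics/s10c.png',260,120,110,110,6)
w=pickle.load(open('wrist10.pkl','rb'));crop(w,'pics/w10c.png',190,110,170,220,3)
print(manip.state()['tool_pos'])
E
```

```text
t 9.0 pos [0.4642 0.2118 0.0456] w 0.34114911117486085 F [ 0.529  -0.0687 -0.1847]
[[-0.9849 -0.0004  0.1732]
 [-0.0004  1.      0.0004]
 [-0.1732  0.0003 -0.9849]]
rotvec deg tool [ 0.0213 -0.0269  0.0214]
shift now-axes [ 0.0021 -0.0003  0.0154]  after-turn axes [ 0.0021 -0.0003  0.0154]
[0.46487112 0.21199918 0.04674329]
```

View pics/s10c.png

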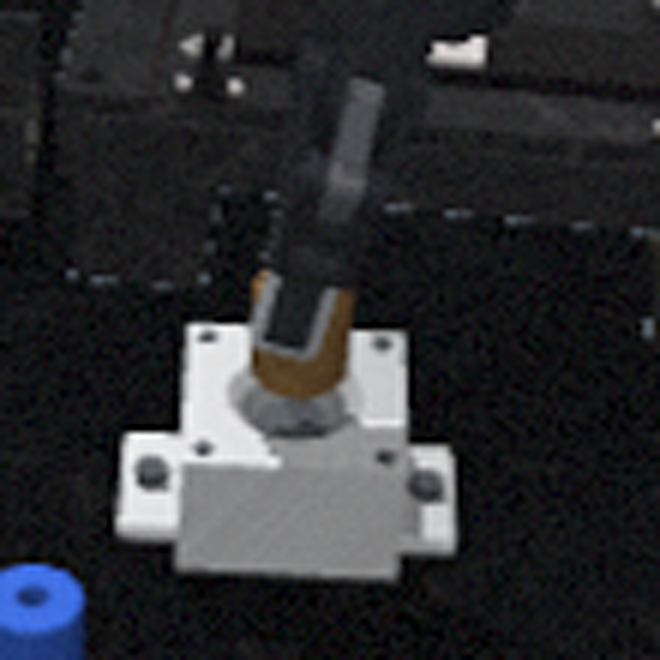

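View pics/w10c.png

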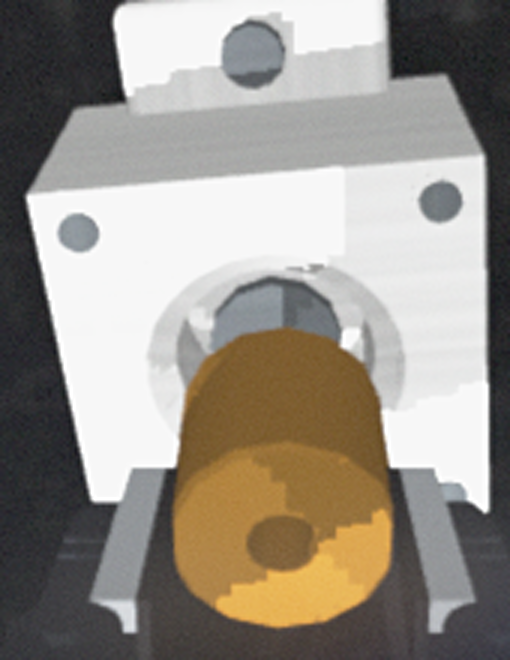

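```bash
python3 - <<'E'
from h import *
g=pickle.load(open('side10.pkl','rb'));w=pickle.load(open('wrist10.pkl','rb'))
S=lambda X:(proj(g,X)-[260,120]+.5)*6
W=lambda X:(proj(w,X)-[190,110]+.5)*3
for X in((.454,.2112,.046),(.454,.2112,.057),(.4535,.2115,.057),(.4535,.2115,.091)):print(X,S(X),W(X))
E
```

```text
(0.454, 0.2112, 0.046) [298.85943399 393.68482121] [281.21465242 375.72533328]
(0.454, 0.2112, 0.057) [301.01314811 367.35001432] [281.11404522 410.34478655]
(0.4535, 0.2115, 0.057) [302.4606372  368.08701493] [282.94263335 407.77386918]
(0.4535, 0.2115, 0.091) [309.38455907 283.90004374] [282.91709126 543.00283474]
```

Request:
move_arm:
  rows:
    - {"tx": 0.0005,"ty": -0.001,"tz": 0.006,"ax": 0,"ay": 0,"az": 0,"jaw": 255}
    - {"tx": 0.001,"ty": 0,"tz": 0.006,"ax": 0,"ay": 0,"az": 0,"jaw": 255}
    - {"tx": 0,"ty": 0,"tz": 0,"ax": 0,"ay": 0,"az": 0,"jaw": 255}

```text
time: 9.4
tool_pos: [0.4665, 0.2112, 0.0349]
tool_rot: [0.089, -0.0, 0.996, 0.001]
contact_force: [-0.6, -1.0, -0.9]
gripper_width: 0.341
```

```bash
python3 go.py .4653 .2108 .025 10
```

```text
t 9.4 pos [0.4665 0.2112 0.0349] w 0.34131243081034407 F [-0.5529 -0.9799 -0.8573]
[[-0.9842 -0.0004  0.1771]
 [-0.0001  1.      0.0016]
 [-0.1771  0.0015 -0.9842]]
rotvec deg tool [0.0904 0.2013 0.0049]
shift now-axes [ 0.0029 -0.0004  0.0095]  after-turn axes [ 0.0029 -0.0004  0.0096]
```

Request:
move_arm:
  rows:
    - {"tx": 0.0012,"ty": 0,"tz": 0.004,"ax": 0,"ay": 0,"az": 0,"jaw": 255}
    - {"tx": 0.001,"ty": 0,"tz": 0.003,"ax": 0,"ay": 0,"az": 0,"jaw": 255}
    - {"tx": 0,"ty": 0,"tz": 0,"ax": 0,"ay": 0,"az": 0,"jaw": 255}

```text
time: 9.7
tool_pos: [0.468, 0.2116, 0.0337]
tool_rot: [0.09, -0.0, 0.996, 0.0]
contact_force: [-1.5, -0.7, -1.0]
gripper_width: 0.341
```

```bash
python3 go.py .4653 .2108 .025 10; python3 - <<'E'
from plant import manip
from h import *
for n in('side','wrist'):
    f=manip.grab_frame(n);pickle.dump(f,open(f'{n}11.pkl','wb'))
g=pickle.load(open('side11.pkl','rb'))
crop(g,'pics/s11c.png',260,120,110,110,6)
w=pickle.load(open('wrist11.pkl','rb'));crop(w,'pics/w11c.png',190,110,170,220,3)
E
```

```text
t 9.7 pos [0.468  0.2116 0.0337] w 0.34148833443475923 F [-1.4659 -0.7319 -1.0366]
[[-0.9838 -0.0005  0.1794]
 [-0.0004  1.      0.0008]
 [-0.1794  0.0007 -0.9838]]
rotvec deg tool [0.0434 0.3343 0.0221]
shift now-axes [ 0.0042 -0.0008  0.0081]  after-turn axes [ 0.0041 -0.0008  0.0081]
```

View pics/s11c.png

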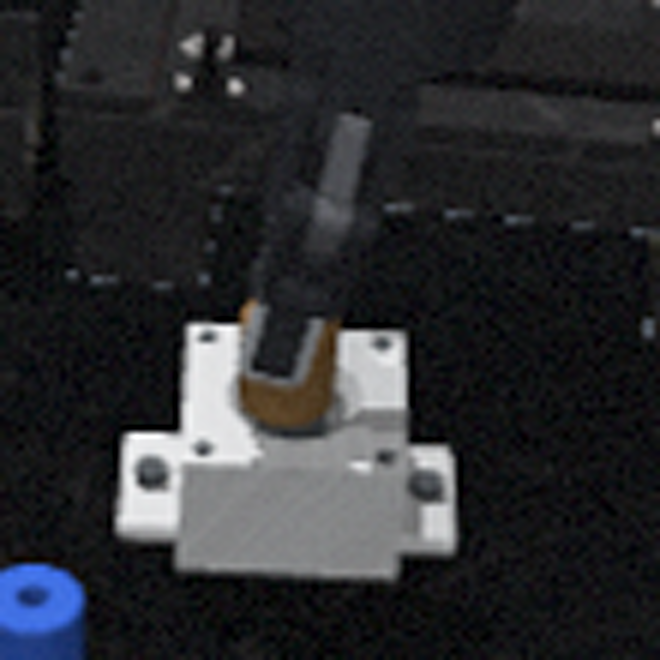

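View pics/w11c.png

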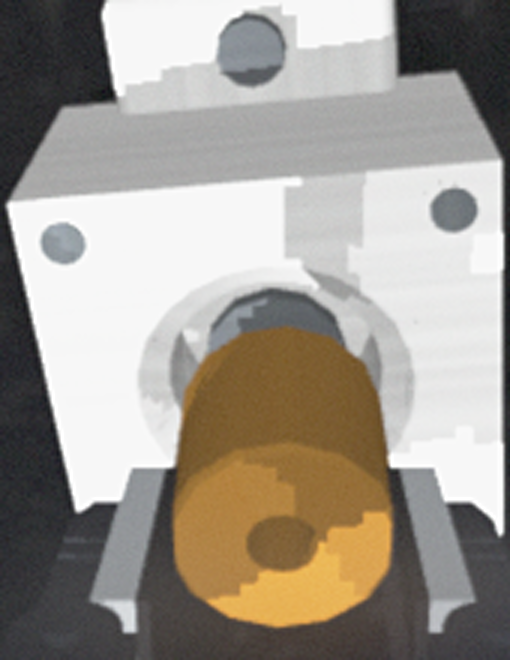

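Request:
move_arm:
  rows:
    - {"tx": 0.003,"ty": -0.0015,"tz": 0,"ax": 0,"ay": 0.4,"az": 0,"jaw": 255}
    - {"tx": 0,"ty": 0,"tz": 0,"ax": 0,"ay": 0,"az": 0,"jaw": 255}

```text
time: 10.0
tool_pos: [0.4652, 0.2104, 0.0329]
tool_rot: [0.087, -0.0, 0.996, 0.001]
contact_force: [0.4, -0.0, -1.3]
gripper_width: 0.343
```

```bash
python3 go.py .4653 .2105 .025 10
```

```text
t 10.0 pos [0.4652 0.2104 0.0329] w 0.3432627753155277 F [ 0.4278 -0.0139 -1.2773]
[[-0.9848 -0.0006  0.1736]
 [-0.0003  1.      0.0018]
 [-0.1736  0.0017 -0.9848]]
rotvec deg tool [ 0.1005 -0.0045  0.0181]
shift now-axes [0.0012 0.0001 0.0078]  after-turn axes [0.0012 0.0001 0.0078]
```

Request:
move_arm:
  rows:
    - {"tx": 0.001,"ty": 0,"tz": 0.005,"ax": 0,"ay": 0,"az": 0,"jaw": 255}
    - {"tx": 0,"ty": 0,"tz": 0,"ax": 0,"ay": 0,"az": 0,"jaw": 255}

```text
time: 10.2
tool_pos: [0.4646, 0.2102, 0.0265]
tool_rot: [0.087, -0.0, 0.996, 0.001]
contact_force: [0.1, -0.0, -1.6]
gripper_width: 0.339
```

```bash
python3 go.py .4653 .2105 .025 10; python3 - <<'E'
from plant import manip
from h import *
for n in('side','wrist'):
    f=manip.grab_frame(n);pickle.dump(f,open(f'{n}12.pkl','wb'))
g=pickle.load(open('side12.pkl','rb'))
crop(g,'pics/s12c.png',260,120,110,110,6)
w=pickle.load(open('wrist12.pkl','rb'));crop(w,'pics/w12c.png',190,110,170,220,3)
E
```

```text
t 10.2 pos [0.4646 0.2102 0.0265] w 0.33911975658722776 F [ 0.0512 -0.0221 -1.6226]
[[-0.9849 -0.0004  0.1729]
 [-0.0001  1.      0.0017]
 [-0.1729  0.0016 -0.9849]]
rotvec deg tool [ 0.0959 -0.0421  0.0046]
shift now-axes [-0.0005  0.0003  0.0016]  after-turn axes [-0.0005  0.0003  0.0016]
```

View pics/s12c.png

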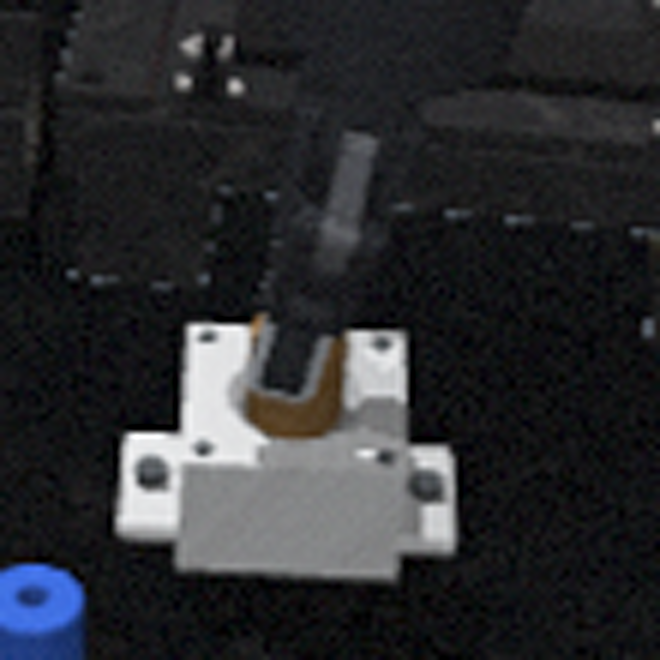

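View pics/w12c.png

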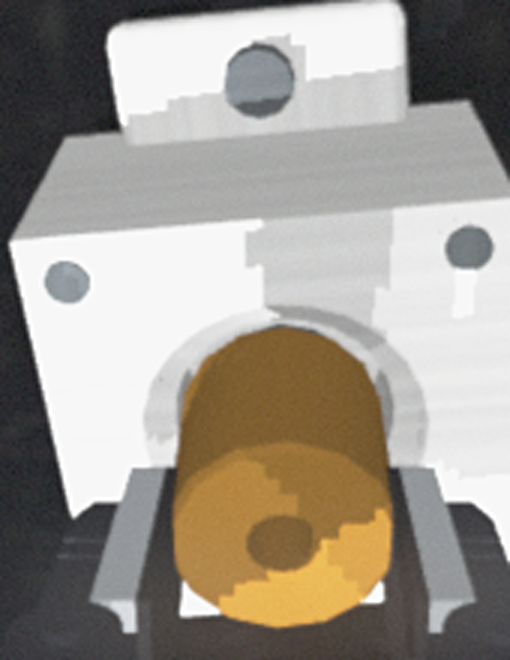

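The bush is in the mouth of the bore, centred, about 1 mm above the seat ring. I'll let go and rise.

Request:
move_arm:
  rows:
    - {"tx": 0,"ty": 0,"tz": 0.001,"ax": 0,"ay": 0,"az": 0,"jaw": 255}
    - {"tx": 0,"ty": 0,"tz": 0,"ax": 0,"ay": 0,"az": 0,"jaw": 120}
    - {"tx": 0,"ty": 0,"tz": 0,"ax": 0,"ay": 0,"az": 0,"jaw": 60}
    - {"tx": 0,"ty": 0,"tz": 0,"ax": 0,"ay": 0,"az": 0,"jaw": 0}
    - {"tx": 0,"ty": 0,"tz": 0,"ax": 0,"ay": 0,"az": 0,"jaw": 0}
    - {"tx": 0.003,"ty": 0,"tz": -0.015,"ax": 0,"ay": 0,"az": 0,"jaw": 0}
    - {"tx": -0.004,"ty": 0,"tz": -0.025,"ax": 0,"ay": 0,"az": 0,"jaw": 0}
    - {"tx": -0.004,"ty": 0,"tz": -0.025,"ax": 0,"ay": 0,"az": 0,"jaw": 0}
    - {"tx": 0,"ty": 0,"tz": 0,"ax": 0,"ay": 0,"az": 0,"jaw": 0}

```text
time: 11.2
tool_pos: [0.4588, 0.2103, 0.093]
tool_rot: [0.087, -0.0, 0.996, 0.001]
contact_force: [-0.3, -1.0, 0.5]
gripper_width: 1.001
```

```bash
python3 go.py .454 .2112 .09 0; python3 - <<'E'
from plant import manip
from h import *
for n in('side','wrist'):
    f=manip.grab_frame(n);pickle.dump(f,open(f'{n}13.pkl','wb'))
g=pickle.load(open('side13.pkl','rb'))
crop(g,'pics/s13c.png',260,120,110,110,6)
w=pickle.load(open('wrist13.pkl','rb'));cv2.imwrite('pics/w13.png',w['color'][:,:,::-1])
E
```

```text
t 11.2 pos [0.4588 0.2103 0.093 ] w 1.001100097743888 F [-0.3279 -0.9643  0.5407]
[[-0.9848 -0.0005  0.1738]
 [-0.0002  1.      0.0019]
 [-0.1738  0.0019 -0.9848]]
rotvec deg tool [ 0.1082 10.0091  0.019 ]
shift now-axes [0.0053 0.0009 0.0021]  after-turn axes [0.0048 0.0009 0.003 ]
```

View pics/s13c.png

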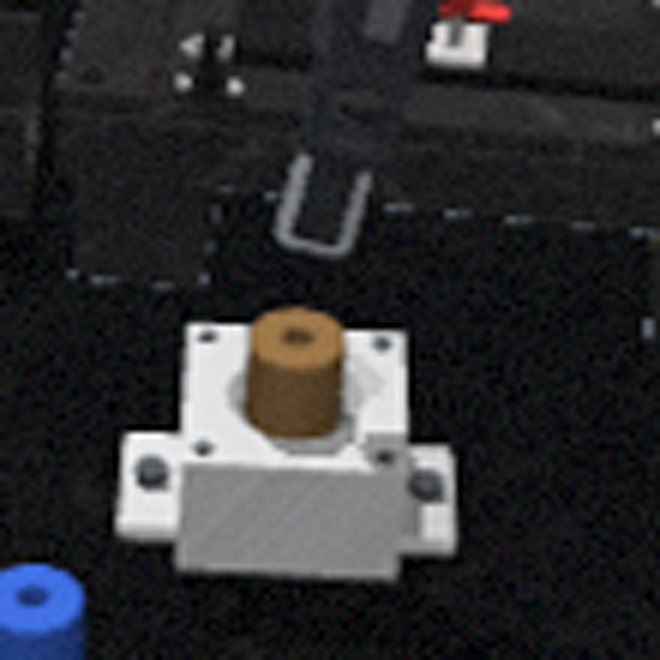

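View pics/w13.png

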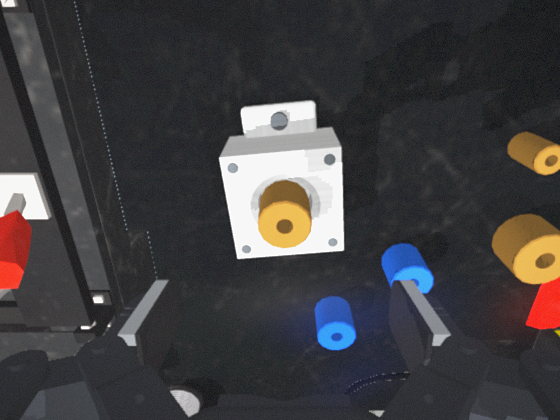

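```bash
python3 - <<'E'
from h import *
np.set_printoptions(precision=4,suppress=True)
g=pickle.load(open('side13.pkl','rb'));w=pickle.load(open('wrist13.pkl','rb'))
s=(260+297.5/6-.5,120+337/6-.5);
for z in(.066,.07,.074):print(z,ray(g,*s,z),ray(w,285,226.5,z))
E
```

```text
0.066 [0.4561 0.2071 0.066 ] [0.4565 0.2102 0.066 ]
0.07 [0.4559 0.2122 0.07  ] [0.4542 0.2102 0.07  ]
0.074 [0.4556 0.2173 0.074 ] [0.4519 0.2102 0.074 ]
```

Request:
move_arm:
  rows:
    - {"tx": 0,"ty": 0,"tz": -0.01,"ax": 0,"ay": 5,"az": 0,"jaw": 255}
    - {"tx": 0.003,"ty": 0.001,"tz": 0,"ax": 0,"ay": 5,"az": 0,"jaw": 255}
    - {"tx": 0.002,"ty": 0,"tz": 0,"ax": 0,"ay": 0,"az": 0,"jaw": 255}
    - {"tx": 0,"ty": 0,"tz": 0,"ax": 0,"ay": 0,"az": 0,"jaw": 255}
    - {"tx": 0,"ty": 0,"tz": 0,"ax": 0,"ay": 0,"az": 0,"jaw": 255}
    - {"tx": 0,"ty": 0,"tz": 0,"ax": 0,"ay": 0,"az": 0,"jaw": 255}

```text
time: 11.9
tool_pos: [0.4426, 0.2087, 0.0893]
tool_rot: [-0.012, -0.0, 1.0, -0.002]
contact_force: [0.3, -0.0, -0.7]
gripper_width: 0.004
```

```bash
python3 go.py .454 .2112 .06 0; python3 - <<'E'
from plant import manip
from h import *
for n in('side','wrist'):
    f=manip.grab_frame(n);pickle.dump(f,open(f'{n}14.pkl','wb'))
g=pickle.load(open('side14.pkl','rb'))
crop(g,'pics/s14c.png',260,100,110,130,4.6)
w=pickle.load(open('wrist14.pkl','rb'));crop(w,'pics/w14c.png',190,110,190,220,2.7)
E
```

```text
t 11.9 pos [0.4426 0.2087 0.0893] w 0.003697800186365155 F [ 0.3433 -0.0242 -0.6895]
[[-0.9997 -0.0009 -0.0238]
 [-0.0008  1.     -0.0044]
 [ 0.0238 -0.0044 -0.9997]]
rotvec deg tool [-0.252  -1.3625  0.049 ]
shift now-axes [-0.0121  0.0026  0.029 ]  after-turn axes [-0.0114  0.0025  0.0293]
```

View pics/s14c.png

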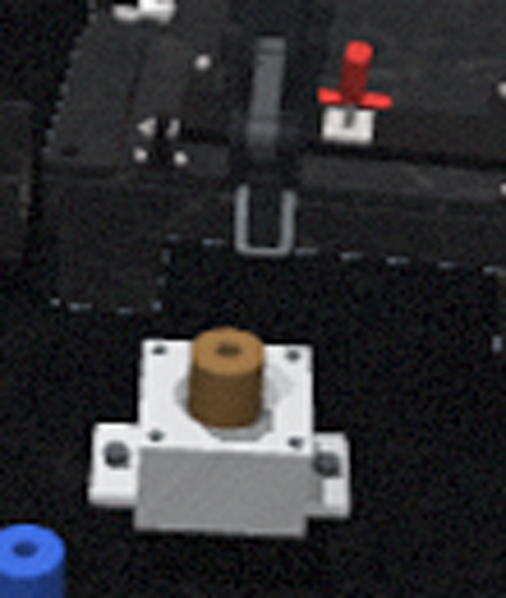

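View pics/w14c.png

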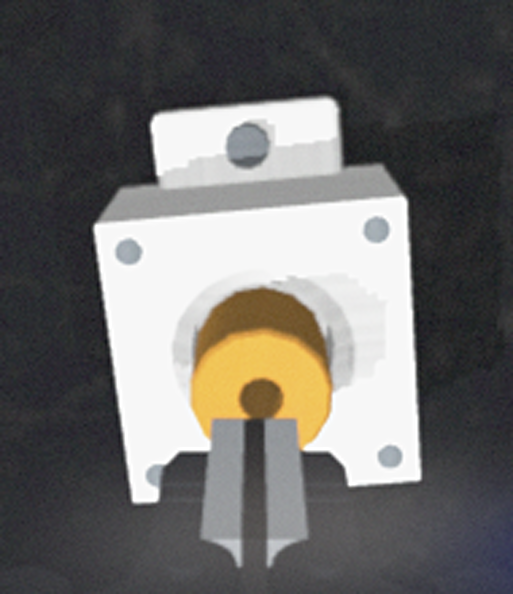

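Request:
move_arm:
  rows:
    - {"tx": -0.01,"ty": 0.002,"tz": 0.005,"ax": -0.2,"ay": -1.4,"az": 0,"jaw": 255}
    - {"tx": 0,"ty": 0,"tz": 0.01,"ax": 0,"ay": 0,"az": 0,"jaw": 255}
    - {"tx": 0,"ty": 0,"tz": 0,"ax": 0,"ay": 0,"az": 0,"jaw": 255}

```text
time: 12.3
tool_pos: [0.4522, 0.211, 0.0739]
tool_rot: [0.001, -0.001, 1.0, -0.0]
contact_force: [-0.4, -0.3, -0.2]
gripper_width: -0.001
```

```bash
python3 go.py .4545 .211 .048 0
```

```text
t 12.3 pos [0.4522 0.211  0.0739] w -0.0011244695316590168 F [-0.3973 -0.2984 -0.1982]
[[-1.     -0.0016  0.0027]
 [-0.0016  1.     -0.0005]
 [-0.0027 -0.0005 -1.    ]]
rotvec deg tool [-0.0264  0.1532  0.0911]
shift now-axes [-0.0022  0.      0.0259]  after-turn axes [-0.0023  0.      0.0259]
```

Request:
move_arm:
  rows:
    - {"tx": -0.0025,"ty": 0,"tz": 0.01,"ax": 0,"ay": 0,"az": 0,"jaw": 255}
    - {"tx": 0,"ty": 0,"tz": 0.008,"ax": 0,"ay": 0,"az": 0,"jaw": 255}
    - {"tx": 0,"ty": 0,"tz": 0,"ax": 0,"ay": 0,"az": 0,"jaw": 255}

```text
time: 12.6
tool_pos: [0.4543, 0.2109, 0.0542]
tool_rot: [0.001, -0.001, 1.0, -0.0]
contact_force: [-0.9, 0.0, 0.2]
gripper_width: 0.001
```

```bash
python3 go.py .4545 .211 .041 0;python3 - <<'E'
from plant import manip
from h import *
for n in('side','wrist'):
    f=manip.grab_frame(n);pickle.dump(f,open(f'{n}15.pkl','wb'))
g=pickle.load(open('side15.pkl','rb'))
crop(g,'pics/s15c.png',260,100,110,130,4.6)
w=pickle.load(open('wrist15.pkl','rb'));crop(w,'pics/w15c.png',190,110,190,220,2.7)
E
```

```text
t 12.6 pos [0.4543 0.2109 0.0542] w 0.0006041522116455167 F [-0.9169  0.0103  0.1538]
[[-1.     -0.0017  0.0019]
 [-0.0017  1.     -0.0007]
 [-0.0019 -0.0007 -1.    ]]
rotvec deg tool [-0.0374  0.1072  0.1002]
shift now-axes [-0.0001  0.0001  0.0132]  after-turn axes [-0.0002  0.0001  0.0132]
```

View pics/s15c.png

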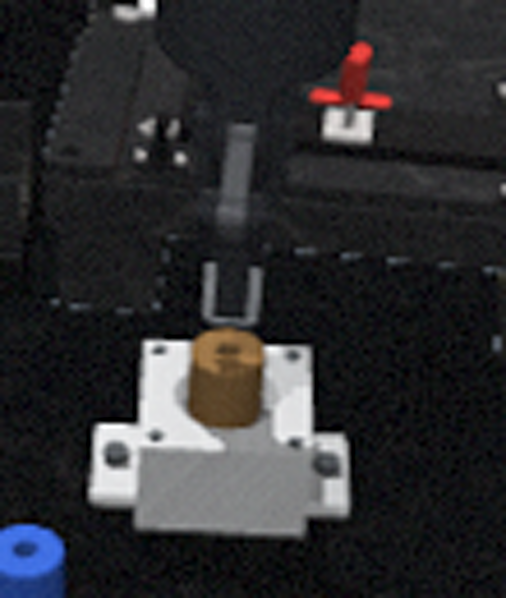

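View pics/w15c.png

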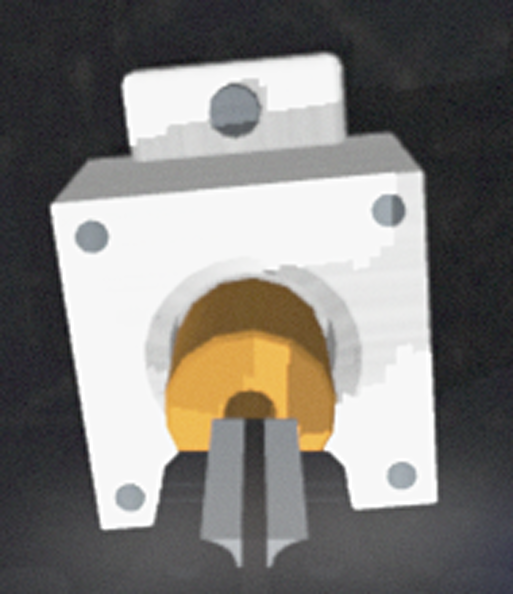

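Request:
move_arm:
  rows:
    - {"tx": 0,"ty": 0,"tz": 0.006,"ax": 0,"ay": 0,"az": 0,"jaw": 255}
    - {"tx": 0,"ty": 0,"tz": 0.003,"ax": 0,"ay": 0,"az": 0,"jaw": 255}
    - {"tx": 0,"ty": 0,"tz": 0,"ax": 0,"ay": 0,"az": 0,"jaw": 255}

```text
time: 13.0
tool_pos: [0.4557, 0.2113, 0.0463]
tool_rot: [0.002, -0.001, 1.0, 0.0]
contact_force: [-0.9, 0.6, 0.8]
gripper_width: -0.002
```

Request:
move_arm:
  rows:
    - {"tx": 0,"ty": 0,"tz": 0.003,"ax": 0,"ay": 0,"az": 0,"jaw": 255}
    - {"tx": 0,"ty": 0,"tz": 0,"ax": 0,"ay": 0,"az": 0,"jaw": 255}

```text
time: 13.2
tool_pos: [0.4558, 0.2113, 0.0432]
tool_rot: [0.002, -0.001, 1.0, 0.0]
contact_force: [-0.3, -0.4, 0.6]
gripper_width: 0.002
```

Request:
move_arm:
  rows:
    - {"tx": 0,"ty": 0,"tz": 0.003,"ax": 0,"ay": 0,"az": 0,"jaw": 255}

```text
time: 13.3
tool_pos: [0.4564, 0.2115, 0.0407]
tool_rot: [0.003, -0.001, 1.0, 0.0]
contact_force: [0.1, -0.4, 0.2]
gripper_width: 0.0
```

Request:
move_arm:
  rows:
    - {"tx": 0.001,"ty": 0,"tz": 0.002,"ax": 0,"ay": 0.3,"az": 0,"jaw": 255}

```text
time: 13.4
tool_pos: [0.4552, 0.2115, 0.0384]
tool_rot: [0.0, -0.001, 1.0, 0.0]
contact_force: [-0.2, 1.1, -0.3]
gripper_width: 0.005
```

Request:
move_arm:
  rows:
    - {"tx": 0.001,"ty": 0,"tz": 0.002,"ax": 0,"ay": 0,"az": 0,"jaw": 255}

```text
time: 13.5
tool_pos: [0.4543, 0.2115, 0.0363]
tool_rot: [0.0, -0.001, 1.0, 0.0]
contact_force: [0.5, 0.6, 0.7]
gripper_width: -0.001
```

Request:
move_arm:
  rows:
    - {"tx": 0,"ty": 0,"tz": 0.002,"ax": 0,"ay": 0,"az": 0,"jaw": 255}

```text
time: 13.6
tool_pos: [0.4543, 0.2115, 0.0344]
tool_rot: [0.0, -0.001, 1.0, 0.0]
contact_force: [-2.4, -0.6, 6.8]
gripper_width: 0.004
```

Contact: 6.8 N at a reported z of 0.034. The shoulder should come at a reported z of about 0.019. I'll press on in 2 mm steps.

Request:
move_arm:
  rows:
    - {"tx": 0,"ty": 0,"tz": 0.002,"ax": 0,"ay": 0,"az": 0,"jaw": 255}

```text
time: 13.7
tool_pos: [0.4546, 0.2117, 0.0334]
tool_rot: [0.0, -0.001, 1.0, 0.0]
contact_force: [-2.5, -0.4, 7.8]
gripper_width: -0.0
```

Request:
move_arm:
  rows:
    - {"tx": 0,"ty": 0,"tz": 0.002,"ax": 0,"ay": 0,"az": 0,"jaw": 255}

```text
time: 13.8
tool_pos: [0.4548, 0.2118, 0.0324]
tool_rot: [0.0, -0.001, 1.0, 0.0]
contact_force: [-3.7, 0.2, 7.4]
gripper_width: 0.001
```

Request:
move_arm:
  rows:
    - {"tx": 0,"ty": 0,"tz": 0.002,"ax": 0,"ay": 0,"az": 0,"jaw": 255}

```text
time: 13.9
tool_pos: [0.4552, 0.2119, 0.0315]
tool_rot: [0.0, -0.001, 1.0, 0.0]
contact_force: [-2.6, -1.4, 7.5]
gripper_width: 0.002
```

Request:
move_arm:
  rows:
    - {"tx": 0.0005,"ty": 0,"tz": 0.002,"ax": 0,"ay": 0,"az": 0,"jaw": 255}
    - {"tx": 0.0005,"ty": 0,"tz": 0.002,"ax": 0,"ay": 0,"az": 0,"jaw": 255}
    - {"tx": 0.0005,"ty": 0,"tz": 0.002,"ax": 0,"ay": 0,"az": 0,"jaw": 255}

```text
time: 14.2
tool_pos: [0.4549, 0.212, 0.0291]
tool_rot: [0.001, -0.001, 1.0, -0.0]
contact_force: [-1.8, -1.3, 6.6]
gripper_width: 0.006
```

```bash
python3 go.py .4545 .211 .019 0;python3 - <<'E'
from plant import manip
from h import *
for n in('side','wrist'):
    f=manip.grab_frame(n);pickle.dump(f,open(f'{n}16.pkl','wb'))
g=pickle.load(open('side16.pkl','rb'))
crop(g,'pics/s16c.png',260,100,110,130,4.6)
w=pickle.load(open('wrist16.pkl','rb'));crop(w,'pics/w16c.png',190,110,190,220,2.7)
E
```

```text
t 14.2 pos [0.4549 0.212  0.0291] w 0.0055239265199065754 F [-1.8297 -1.3157  6.6245]
[[-1.     -0.0025  0.0015]
 [-0.0025  1.     -0.0001]
 [-0.0015 -0.0001 -1.    ]]
rotvec deg tool [-0.008   0.0837  0.1429]
shift now-axes [ 0.0004 -0.001   0.0101]  after-turn axes [ 0.0004 -0.001   0.0101]
```

View pics/s16c.png

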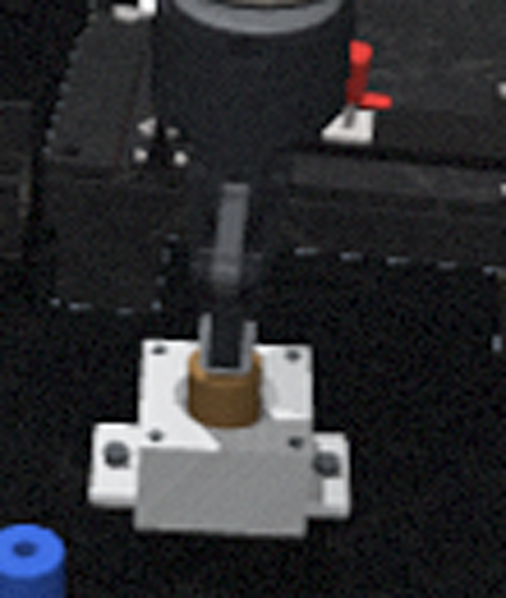

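View pics/w16c.png

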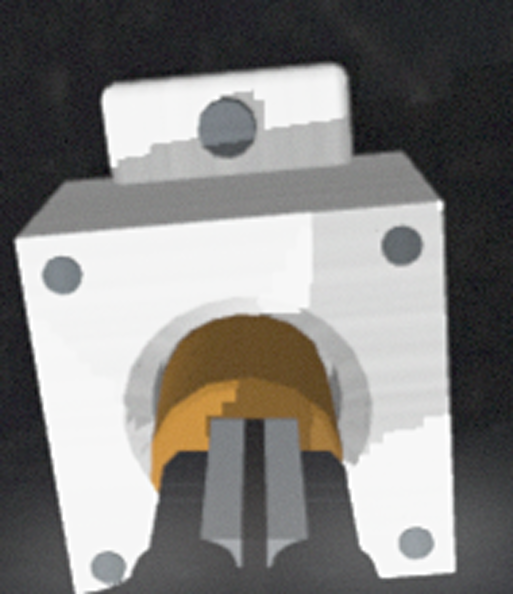

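Request:
move_arm:
  rows:
    - {"tx": 0.0004,"ty": -0.0005,"tz": 0.002,"ax": 0,"ay": 0,"az": 0,"jaw": 255}
    - {"tx": 0.0004,"ty": 0,"tz": 0.002,"ax": 0,"ay": 0,"az": 0,"jaw": 255}
    - {"tx": 0.0004,"ty": 0,"tz": 0.002,"ax": 0,"ay": 0,"az": 0,"jaw": 255}
    - {"tx": 0.0004,"ty": 0,"tz": 0.002,"ax": 0,"ay": 0,"az": 0,"jaw": 255}

```text
time: 14.7
tool_pos: [0.4549, 0.2119, 0.0259]
tool_rot: [0.001, -0.001, 1.0, -0.0]
contact_force: [-3.4, -1.3, 7.1]
gripper_width: -0.003
```

Request:
move_arm:
  rows:
    - {"tx": 0.0004,"ty": 0,"tz": 0.002,"ax": 0,"ay": 0,"az": 0,"jaw": 255}
    - {"tx": 0.0004,"ty": 0,"tz": 0.002,"ax": 0,"ay": 0,"az": 0,"jaw": 255}

```text
time: 14.9
tool_pos: [0.455, 0.2119, 0.0243]
tool_rot: [0.002, -0.002, 1.0, -0.0]
contact_force: [-2.2, -1.6, 7.6]
gripper_width: -0.0
```

Request:
move_arm:
  rows:
    - {"tx": 0.0004,"ty": 0,"tz": 0.002,"ax": 0,"ay": 0,"az": 0,"jaw": 255}

```text
time: 15.0
tool_pos: [0.455, 0.2119, 0.0235]
tool_rot: [0.002, -0.002, 1.0, -0.001]
contact_force: [-2.8, -1.2, 7.3]
gripper_width: 0.001
```

Request:
move_arm:
  rows:
    - {"tx": 0.0005,"ty": 0,"tz": 0.002,"ax": 0,"ay": 0.1,"az": 0,"jaw": 255}
    - {"tx": 0.0005,"ty": 0,"tz": 0.002,"ax": 0,"ay": 0.1,"az": 0,"jaw": 255}

```text
time: 15.2
tool_pos: [0.4549, 0.2119, 0.0219]
tool_rot: [0.0, -0.002, 1.0, -0.001]
contact_force: [-3.1, -0.8, 6.3]
gripper_width: 0.001
```

Request:
move_arm:
  rows:
    - {"tx": 0.0005,"ty": 0,"tz": 0.002,"ax": 0,"ay": 0,"az": 0,"jaw": 255}

```text
time: 15.3
tool_pos: [0.4549, 0.2119, 0.021]
tool_rot: [0.001, -0.002, 1.0, -0.001]
contact_force: [-2.7, -2.1, 6.9]
gripper_width: 0.001
```

Request:
move_arm:
  rows:
    - {"tx": 0.0005,"ty": 0,"tz": 0.002,"ax": 0,"ay": 0,"az": 0,"jaw": 255}

```text
time: 15.4
tool_pos: [0.4549, 0.2119, 0.0202]
tool_rot: [0.001, -0.002, 1.0, -0.001]
contact_force: [-2.8, -0.8, 8.1]
gripper_width: -0.001
```

Request:
move_arm:
  rows:
    - {"tx": 0.0005,"ty": 0,"tz": 0.002,"ax": 0,"ay": 0,"az": 0,"jaw": 255}

```text
time: 15.5
tool_pos: [0.4549, 0.2119, 0.0194]
tool_rot: [0.001, -0.002, 1.0, -0.001]
contact_force: [-2.5, -1.3, 6.3]
gripper_width: 0.004
```

Request:
move_arm:
  rows:
    - {"tx": 0.0005,"ty": 0,"tz": 0.002,"ax": 0,"ay": 0,"az": 0,"jaw": 255}

```text
time: 15.6
tool_pos: [0.4548, 0.2118, 0.0192]
tool_rot: [0.001, -0.002, 1.0, -0.002]
contact_force: [-5.5, -3.4, 14.7]
gripper_width: 0.001
```

The force jumped to 14.7 N with almost no travel at z 0.019, so that is the shoulder. One more small nudge will confirm it.

Request:
move_arm:
  rows:
    - {"tx": 0.0003,"ty": 0,"tz": 0.0025,"ax": 0,"ay": 0,"az": 0,"jaw": 255}

```text
time: 15.7
tool_pos: [0.4552, 0.2119, 0.0192]
tool_rot: [0.001, -0.002, 1.0, -0.002]
contact_force: [-7.7, -3.5, 19.4]
gripper_width: -0.003
```

It reached 19.4 N with no further travel, so the bush is hard on the shoulder. I'll back straight off and check.

Request:
move_arm:
  rows:
    - {"tx": 0,"ty": 0,"tz": -0.006,"ax": 0,"ay": 0,"az": 0,"jaw": 255}
    - {"tx": 0,"ty": 0,"tz": -0.02,"ax": 0,"ay": 0,"az": 0,"jaw": 255}
    - {"tx": 0,"ty": 0,"tz": -0.03,"ax": 0,"ay": 0,"az": 0,"jaw": 255}
    - {"tx": 0,"ty": 0,"tz": -0.04,"ax": 0,"ay": 0,"az": 0,"jaw": 255}
    - {"tx": 0,"ty": 0,"tz": -0.04,"ax": 0,"ay": 0,"az": 0,"jaw": 255}
    - {"tx": 0,"ty": 0,"tz": 0,"ax": 0,"ay": 0,"az": 0,"jaw": 255}

```text
time: 16.3
tool_pos: [0.4541, 0.2122, 0.1595]
tool_rot: [0.0, -0.002, 1.0, -0.002]
contact_force: [1.1, -0.1, 0.8]
gripper_width: 0.001
```

```bash
python3 - <<'E'
from plant import manip
from h import *
for n in('side','wrist'):
    f=manip.grab_frame(n);pickle.dump(f,open(f'{n}17.pkl','wb'))
g=pickle.load(open('side17.pkl','rb'))
crop(g,'pics/s17c.png',210,130,150,150,4)
w=pickle.load(open('wrist17.pkl','rb'));cv2.imwrite('pics/w17.png',w['color'][:,:,::-1])
S=lambda X:(proj(g,X)-[210,130]+.5)*4
for z in(.054,.0565,.070):print(z,S((.4547,.2112,z)),proj(w,(.4547,.2112,z)))
E
```

```text
0.054 [398.84830791 209.56367741] [284.41557873 203.13355567]
0.0565 [399.17375485 205.55153473] [284.40067982 203.99121892]
0.07 [400.9521835  183.62688664] [284.31579681 208.87755259]
```

View pics/s17c.png

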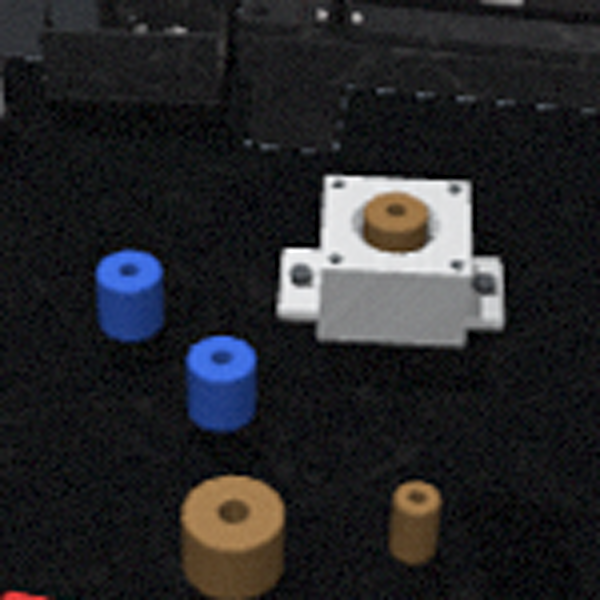

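View pics/w17.png

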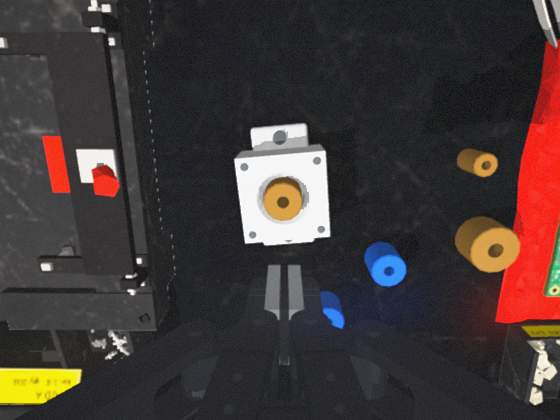

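The bush top is at crop (396,210), against (399,210) predicted for z = 0.054, so it's fully home and upright. The other bushes haven't moved, and the arm is clear.

```bash
python3 -c "
from plant import manip
print(manip.job_done())"
```

```text
the job is handed in; nothing more can be done
None
```

The middle-sized bronze bush is pressed home in the bracket bore, and I've handed the job in. It took about 16.4 s of the 50 s allowed. `job_done()` gives no verdict, so the checks below are my own.

**What I did:** I gripped the 32 mm bush across its upper half and stood it in the mouth of the bore. I let go there and confirmed in the pictures that it stood upright on the seat ring. Then I pressed it down with closed fingertips at a steady 6–8 N, slightly under the stated 8–10 N. After about 16 mm the force rose to 14.7 N, then 19.4 N with no further travel, so I stopped and backed off.

**Last checks:**
- **Seating:** the side view puts the top of the bush at z ≈ 0.054 m, which is 8 mm proud. It is upright and centred to within about 1–2 mm.
- **Other bushes:** the small and large bronze bushes and the blue look-alikes showed no visible movement.
- **Arm:** it was clear of everything at hand-in, about 0.14 m above where it stopped pressing.

**What disagreed:** the real fingertips sit about 29–35 mm behind the reported TCP. The pictures suggest 29 mm, and the first contact when pressing suggests about 35 mm. Because of this, my first grasp closed on nothing just above the bush, without moving it. I corrected the height from the pictures, and the second grasp held.

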